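# Fit a keyed practice bone in the tilted holder and close it off with the splash shield

### The job

Get the drilling station ready: turn the practice bone so that the red key on its black carrier matches the red-marked notch of the tilted socket and seat it fully home along the socket's tilt, with the carrier's rim flat on the socket's rim. Then draw the clear splash shield with the blue top edge up out of the white slotted rack and slide it down into the two channels at the front of the holder until it stands on the holder's base. Leave the other plate in the rack and the jar, cup and bottle where they are, and leave the socket at its tilt.

Things in the scene. Friction and masses are not known exactly. Their poses are not given: they have to be found in the camera images.
- bone_module: Practice bone on a round black carrier, standing upright on the table at any yaw; 72 mm high, 0.16 kg. Origin: centre of its underside, z up through the bone. The carrier is a plug of 56 mm diameter, z 0 to 22 mm (its lowest 5 mm taper to 47 mm), below a rim of 72 mm diameter, z 22 to 28 mm.
- bone_grip (a point): Grip point in the cream bone block of the module, on its axis, 52 mm above its underside, axes as the module's. The block is 56 mm along x by 46 mm along y, z 28 to 64 mm, with a low dome on top; grasp it across its two flat sides, which face +y and -y.
- bone_key (a point): Outer face of the module's red key, at module x -39, y 0, z 11 mm. The key stands out from the plug on its -x side, 12 mm wide in y (8 mm in its lowest 7 mm), z 0 to 28 mm.
- bone_holder: Aluminium holder, fixed to the table, yaw to 0.25 rad. Origin: underside of its base, below the socket's hinge; x away from the robot at yaw 0. Base 12 mm thick, x -145 to +85 mm. Two cheeks (y +-45 to +-53 mm, 84 mm high) carry the socket on a hinge along y, 62 mm high; a black clamp knob (32 mm diameter) sticks out to y +74 mm. In front, at x -125 mm, two channels take the splash shield.
- cradle (a joint): Tilt of the socket in rad: 0 is level, positive leans its axis towards the holder's -x (the robot's side). Starts between 0.42 and 0.70, clamped stiff (yields only to about 6 N m). The bone has to go in along this tilted axis.
- bone_home (a point): Where the module's origin is when fully home, turned as the module then is: z points out of the socket along its axis, x and y as the module's with the key in the notch. On the axis, 22 mm below the rim's plane. Steel socket: bore 60 mm diameter, 24 mm deep, rim 80 mm outer diameter. The seated carrier rim lies on the socket rim.
- socket_notch (a point): Middle of the socket's only notch, in the plane of its rim, 35 mm from the axis on the -x side (the lower side, facing the robot), axes as bone_home. The notch is 16 mm wide, through the whole wall, with a red mark on either side.
- splash_shield: Clear splash shield, 140 mm wide in y, 5 mm thick in x, 100 mm high, 0.12 kg, with a blue top edge 8 mm thick over its top 14 mm (grasp it there, in the middle). Origin: centre of its lower edge, z up. It stands upright in the rack; either face may be to the front.
- shield_seat (a point): Where the shield's origin is when home in the holder's channels: on the base, 12 mm above the table, oriented as the holder. The channels (at y +-57 to +-79 mm) reach from 12 to 44 mm height, are 8 mm wide for the 5 mm panel and 146 mm apart between their ends; above them a flared mouth about 18 mm wide, up to 54 mm.
- plate_rack: White slotted rack, 165 mm in x by 166 mm in y, 40 mm high, fixed to the table, yaw varies. Origin: centre of its underside. Three slots for panels, parallel to its y axis, at x -50, 0 and +50 mm, 8 mm wide, floor 8 mm above the table. The shield and the other plate stand in the two outer slots, either way round.
- drain_plate: The other plate in the rack: perforated steel with a dark top edge, same size as the shield. Stays there. Origin: centre of its lower edge.
- specimen_jar: Specimen jar with red cap, 40 mm diameter, 52 mm high, a bystander; origin at the centre of its underside.
- steel_cup: Small open steel cup, 68 mm diameter, 37 mm high, a bystander; origin at the centre of its underside.
- saline_bottle: White bottle with blue cap, 58 mm diameter, 138 mm high, a bystander; origin at the centre of its underside.
Mind the look-alikes: they are no part of the job. Leave any orange, pink or turquoise look-alike of the bone_module alone.

How it is judged:
By the outcome, as a careful person would: the job done as asked, in the order asked, and still so for the second after the job is handed in, with the robot touching nothing.
It also fails if it takes over 58 s, if anything falls off the work surface, if the arm or the gripper's body presses on something with over 40 N, if the wrist force passes 120 N, or if a joint passes its speed limit or range.

### The arm

A 6-joint arm with a two-finger parallel gripper is mounted at the origin on a cart in front of the work surface, level with it; the furniture and walls round the work are solid. World frame = base frame: x ahead of the robot, y to its left, z up, the work surface at z = 0. Lengths are in m, angles in rad, forces in N, time in s.
With the tool pointing down it reaches from about 0.275 to 1 m from the base axis. Payload 8.4 kg.
Tool frame: the origin (TCP) lies midway between the tips of the shut fingers; the grasp point (between the pads) lies 19 mm behind it (ctrl.grip_point_offset is the distance from the TCP to the grasp point, in m); z points along the fingers, y is the line along which they close (so a half turn about z gives the same grasp; the last joint's range is limited). The gripper opens to 85 mm and grips with 20 to 120 N. Pads are 22 mm wide; open, the fingers measure 114 mm over their backs; the gripper's body (76 mm by 85 mm) begins 54 mm behind the grasp point. The pads swing forward as they close: fully open they stand 13 mm farther back than shut.
Start: joints at [1.102, 0.353, 1.633, -0, 1.155, -0.002], TCP at [0.281, 0.558, 0.231] pointing down, gripper open.
Joint ranges: [-2.63, 2.63], [-0.92, 2.1], [0.06, 2.66], [-1.3, 4.44], [0, 2.69], [-3.02, 3.02]. Speed limits (rad/s): [2.22, 2.22, 2.79, 3.14, 3.14, 3.14].

### API

Orientations are given as a 3x3 rotation matrix whose columns are the frame's x, y, z axes.
In Python, from cell import sensors, snapshot, ctrl, finder gives the robot as it stands. The module is installed in compiled form; this text tells all that it offers.
- The arm moves only by the tool move_arm, never from a script. Its argument "motion" is a list of rows, each an object with "claw": the opening, from 0 (shut) to 1 (fully open); "travel": the shift along the tool's x, y, z in cm, a list of three; "twist": the turn about the tool's z in rad. A call has 1 to 5 rows; each row shifts and turns the commanded pose from where the row before left it, along the tool's axes as they then stand; what a row does not reach is not made up. A row lasts 1/12 s, in which the tool goes at most 41.7 mm and 7.16 degrees, less where a joint would pass 70% of its speed; a pose out of reach is approached as far as the arm can. A call is refused whole if a number of a shift passes 4.17 or a number of a turn 0.125, either way. A call with a gripper value outside its range is refused whole. The fingers move at their own pace and stop on an object; "squeeze" is the grip in N (left out, the last holds). Time passes only in rows, so rows that do not move let the fingers close. It gives the time, the measured TCP pose, the force, the opening and the grip force at its end, in the units of the state.
- sensors.observe(): the state, without advancing time (a new reading comes with each control period).
- snapshot(name): name is "scene" or "top" or "wrist"; returns a dict with "img" (384x512x3 uint8, red, green, blue), "fx", "fy", "cx", "cy" (pixels), "R" (3x3) and "t" (3): a world point X has camera coordinates R X + t; the wrist camera has in their place "hand_eye" (4x4, takes a point from camera to tool coordinates, whose origin is the TCP and whose axes are the flange's). Camera axes: x right, y down, z forward; pixel columns grow to the right and rows downward; lengths in m; the calibration is good to about 2 mm. The wrist camera is an equidistant fisheye: a pixel r from the principal point sees the ray r / f radians off the axis. A picture is of the moment at which its call begins: read the wrist's pose just before it. There is no depth.
- ctrl.job_done(): hands the job in; it is judged then, once.
Trained networks look in a picture, given as the dict that the camera call returned (one of the last four; its "shot" number tells which), for a name from the list of things; names that differ only in an ending like _2 or _b are one class to them, and where a whole thing is asked for, a point or a joint stands for the part that bears it (a point fixed in the world has none). Each returns a list of dicts, best first, with "confidence" (0 to 1); they miss things now and then, are a little off and sometimes report something else, mostly with a low value. They report only what shows in the picture. A call takes as long as a camera call. They do not tell look-alikes from the thing itself.
- finder.trace(thing, picture): "pixels" (384x512 bool, what is visible of it) and "point" ([column, row] in pixels, amid what is visible of it).
The state is a dict: "t": time; "joint_pos": joint angles; "joint_velocities": joint speeds; "joint_efforts": joint torques, N m; "position": TCP position; "orientation": TCP orientation; "ft_force": force on the tool from outside, world axes, zero at the start; "moment": the same for the moment, N m; "finger_gap": finger opening in m; "finger_force": force on a finger pad.
Only numpy, scipy, OpenCV 4.12 (cv2) and the standard library are available. Lean on these libraries where they do the work, as an engineer would, in place of code of your own. Each camera call takes 0.05 s, during which the arm holds its last target. There are 200 camera calls.

## Working session

There is one attempt and no reset: what is moved stays moved. The work goes in short steps, Python scripts to look and compute and a tool call to move; the robot and the scene stay as the last step left them, time stands still between calls to the robot, and variables do not carry over. Pictures are saved under pics/ and viewed, at most 10 in all, crops included, and the job is handed in when it is done.

Besides the shell and the picture viewer there is one more tool, called after "Emit:" as name(argument=value, ...) on one line, values as JSON. move_arm: Moves the arm, as the interface text tells. Its arguments: {"type":"object","properties":{"motion":{"type":"array","items":{"type":"object","properties":{"claw":{"type":"number"},"travel":{"type":"array","items":{"type":"number"}},"twist":{"type":"number"}}}},"squeeze":{"type":"number"}},"required":["motion"]}

```bash
mkdir -p pics; python3 - <<'E'
from cell import sensors,snapshot,ctrl,finder
import cv2,numpy as np,pickle
s=sensors.observe();print({k:np.round(v,3).tolist() for k,v in s.items()},ctrl.grip_point_offset)
P={}
for n in("scene","top"):
    p=snapshot(n);P[n]=p
    cv2.imwrite(f"pics/{n}0.png",p["img"][:,:,::-1])
    print(n,p["fx"],p["fy"],p["cx"],p["cy"],(-p["R"].T@p["t"]).round(3))
    for th in["bone_module","bone_key","bone_holder","cradle","socket_notch","bone_home","splash_shield","plate_rack","drain_plate","specimen_jar","steel_cup","saline_bottle","shield_seat"]:
        try:
            r=finder.trace(th,p);print(th,[(round(q["confidence"],2),np.round(q["point"]).tolist(),int(q["pixels"].sum())) for q in r[:4]])
            p[th]=r
        except Exception as e:print(th,e)
pickle.dump(P,open("P.pkl","wb"))
E
```

```text
{'t': 0.0, 'joint_pos': [1.102, 0.354, 1.634, 0.0, 1.155, -0.002], 'joint_velocities': [-0.001, 0.003, -0.001, 0.0, 0.001, 0.001], 'joint_efforts': [0.0, -60.526, -34.205, -0.0, 0.01, -0.0], 'position': [0.281, 0.558, 0.231], 'orientation': [[-0.893, 0.45, -0.001], [0.45, 0.893, -0.001], [0.0, -0.001, -1.0]], 'ft_force': [0.138, -0.134, -0.697], 'moment': [0.041, -0.005, -0.013], 'finger_force': 0.0, 'finger_gap': 0.085} 0.0187
scene 428.3530333626915 428.3530333626915 251.07562992867832 193.02597309126867 [-0.078 -0.873  0.75 ]
bone_module [(0.95, [302.0, 259.0], 708), (0.94, [282.0, 287.0], 794), (0.84, [333.0, 282.0], 773), (0.6, [301.0, 226.0], 534)]
bone_key [(0.97, [252.0, 252.0], 631), (0.93, [305.0, 257.0], 647), (0.75, [300.0, 226.0], 528), (0.73, [333.0, 280.0], 805)]
bone_holder [(0.64, [237.0, 208.0], 2500)]
cradle [(0.85, [245.0, 196.0], 496)]
socket_notch [(0.94, [244.0, 193.0], 450)]
bone_home [(0.94, [244.0, 192.0], 509), (0.19, [178.0, 168.0], 228)]
splash_shield [(0.63, [164.0, 182.0], 1401), (0.55, [152.0, 173.0], 152), (0.21, [246.0, 194.0], 503)]
plate_rack [(0.5
[... 414 characters left out ...]
.82, [364.0, 212.0], 372), (0.75, [348.0, 243.0], 369), (0.6, [333.0, 211.0], 350)]
bone_key [(0.81, [350.0, 244.0], 404), (0.73, [364.0, 210.0], 352), (0.58, [299.0, 183.0], 350), (0.57, [298.0, 235.0], 360)]
bone_holder [(0.77, [240.0, 208.0], 2529)]
cradle [(0.84, [243.0, 195.0], 512), (0.31, [145.0, 243.0], 162)]
socket_notch [(0.7, [241.0, 196.0], 481)]
bone_home [(0.73, [242.0, 196.0], 510)]
splash_shield [(0.65, [141.0, 241.0], 159)]
plate_rack [(0.89, [153.0, 232.0], 2339), (0.72, [243.0, 195.0], 505)]
drain_plate []
specimen_jar [(0.73, [154.0, 232.0], 2100)]
steel_cup [(0.5, [214.0, 157.0], 274)]
saline_bottle [(0.96, [348.0, 166.0], 374)]
shield_seat [(0.98, [242.0, 211.0], 2475)]
```

```bash
python3 - <<'E'
import cv2
a=cv2.imread("pics/scene0.png")[130:330,100:420]; b=cv2.imread("pics/top0.png")[110:310,90:410]
cv2.imwrite("pics/sc.png",cv2.resize(a,(800,500),interpolation=cv2.INTER_CUBIC))
cv2.imwrite("pics/tc.png",cv2.resize(b,(800,500),interpolation=cv2.INTER_CUBIC))
E
```

```text
(no output)
```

View pics/sc.png

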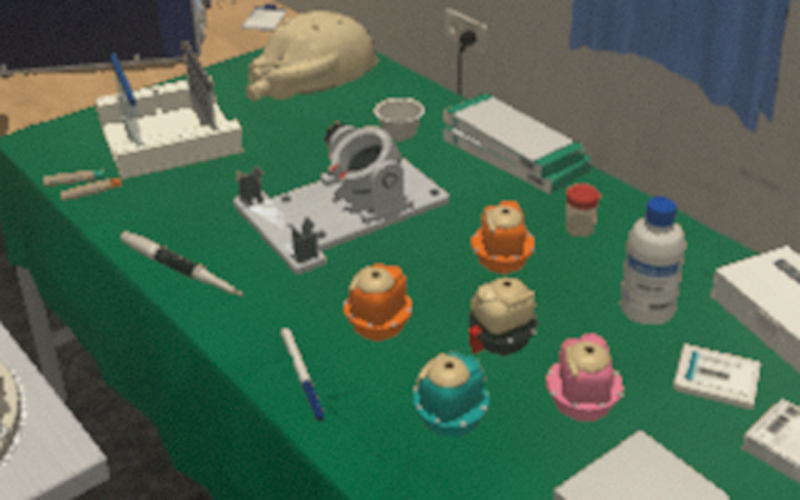

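View pics/tc.png

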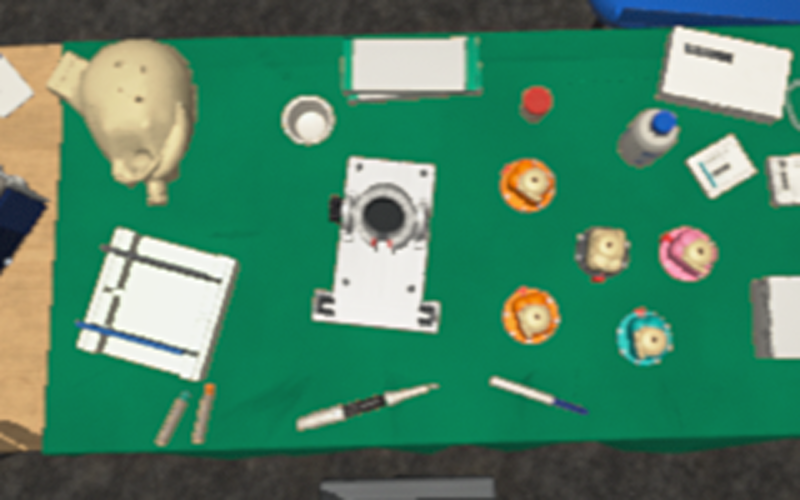

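Scene shows five bone look-alikes (scene px): orange (252,252), orange (301,226), turquoise (282,287), pink (333,282) and the cream/black one with the red key (302,259), which is top px (331,211). By the description I choose the cream/black one. The blue-edged shield is at scene (149,163), top ~(141,241).

```bash
cat > h.py <<'E'
import numpy as np,cv2
from cell import sensors,snapshot,ctrl,finder
def cam(p,s=None):
    """-> (Rwc,C): world from camera"""
    if "hand_eye" in p:
        H=np.array(p["hand_eye"]);Rt=np.array(s["orientation"]);
        return Rt@H[:3,:3],np.array(s["position"])+Rt@H[:3,3]
    R=np.array(p["R"]);return R.T,-R.T@np.array(p["t"])
def ray(p,uv,s=None):
    Rw,C=cam(p,s);x=(uv[0]-p["cx"])/p["fx"];y=(uv[1]-p["cy"])/p["fy"]
    if "hand_eye" in p:
        r=np.hypot(x,y);k=np.sin(r)/max(r,1e-9);d=np.array([x*k,y*k,np.cos(r)])
    else:d=np.array([x,y,1.])
    return C,Rw@d
def at(p,uv,z,s=None):
    C,d=ray(p,uv,s);return C+d*(z-C[2])/d[2]
def proj(p,X,s=None):
    Rw,C=cam(p,s);c=(np.atleast_2d(X)-C)@Rw
    if "hand_eye" in p:
        n=np.hypot(c[:,0],c[:,1]);th=np.arctan2(n,c[:,2]);k=th/np.maximum(n,1e-9)
        return np.c_[p["cx"]+p["fx"]*k*c[:,0],p["cy"]+p["fy"]*k*c[:,1]]
    return np.c_[p["cx"]+p["fx"]*c[:,0]/c[:,2],p["cy"]+p["fy"]*c[:,1]/c[:,2]]
def shot(name):
    s=sensors.observe();p=snapshot("wrist");cv2.imwrite(f"pics/{name}.png",p["img"][:,:,::-1]);
    import pickle;pickle.dump((p,s),open(name+".pkl","wb"));return p,s
E
python3 - <<'E'
from h import *
import pickle
P=pickle.load(open("P.pkl","rb"));p=P["top"];q=P["scene"]
tc=lambda u,v:(90+u/2.5,110+v/2.5)
print("module",at(p,tc(603,250),.06),at(q,(100+503/2.5,130+305/2.5),.05), "key",at(p,tc(598,279),.02))
for n,(u,v) in dict(bl=(332,329),br=(438,331),tl=(349,157),tr=(434,165)).items():print("base",n,at(p,tc(u,v),.012))
print("post",at(p,tc(323,305),.054),at(p,tc(427,315),.054))
print("shield",at(p,tc(77,324),.108),at(p,tc(186,355),.108)); print("drain",at(p,tc(105,247),.108),at(p,tc(220,281),.108))
for u,v in((120,227),(237,260),(207,380),(77,347)):print("rack",at(p,tc(u,v),.04))
p2,s=shot("w0");print(p2["hand_eye"],p2["fx"],p2["cx"],p2["cy"])
E
```

```text
module [ 0.53946607 -0.27746537  0.06      ] [ 0.53791959 -0.28586484  0.05      ] key [ 0.50496076 -0.2768607   0.02      ]
base bl [0.44684379 0.08561335 0.012     ]
base br [ 0.44061509 -0.0576888   0.012     ]
base tl [0.68509012 0.06000501 0.012     ]
base tr [ 0.67077252 -0.05864639  0.012     ]
post [0.47656084 0.09327805 0.054     ] [ 0.46015159 -0.04280271  0.054     ]
shield [0.45673227 0.39402929 0.108     ] [0.41523236 0.25766228 0.108     ]
drain [0.55265747 0.3627806  0.108     ] [0.50602469 0.21691506 0.108     ]
rack [0.58898235 0.36735059 0.04      ]
rack [0.54042652 0.20943452 0.04      ]
rack [0.38351562 0.24689231 0.04      ]
rack [0.43044071 0.41840078 0.04      ]
[[-7.15079041e-04 -9.63861241e-01 -2.66403822e-01  6.71587623e-02]
 [ 9.99999702e-01 -6.11524418e-04 -4.71667946e-04  7.77160963e-04]
 [ 2.91710009e-04 -2.66404080e-01  9.63861391e-01 -1.44411219e-01]
 [ 0.00000000e+00  0.00000000e+00  0.00000000e+00  1.00000000e+00]] 297.3186396354542 257.5580678749735 186.8252613216604
```

```bash
cat > plan.py <<'E'
"""plan(target xyz, target tool-y angle): rows (calls of 5) in tool axes"""
from h import *
def plan(X,ang=None,speed=3.6,s=None,start=None):
    s=s or sensors.observe();p=np.array(s["position"]);R=np.array(s["orientation"])
    if start is not None:p=np.array(start[:3]);a0=start[3]
    else:a0=np.arctan2(R[1,1],R[0,1])
    a=a0;ang=a if ang is None else ang
    d=np.array(X)-p;da=(ang-a+np.pi)%(2*np.pi)-np.pi
    n=max(int(np.ceil(np.linalg.norm(d)*100/speed)),int(np.ceil(abs(da)/.115)),1)
    w=d/n*100;tw=-round(da/n,3);out=[]
    for i in range(n):
        x=np.array([-np.sin(a),np.cos(a),0]);y=np.array([np.cos(a),np.sin(a),0])
        # tool z down: x=y cross z
        x=np.cross(y,[0,0,-1])
        out.append('{"travel":[%.2f,%.2f,%.2f],"twist":%.3f}'%(w@x,w@y,-w[2],tw));a-=tw
    for i in range(0,n,5):print("["+",".join(out[i:i+5])+"]")
    return n
E
python3 - <<'E'
from plan import *
plan((.50,.31,.231),1.571)
print();plan((.57,.02,.231),1.571,start=(.5,.31,.231,1.571));print();plan((.53,-.278,.231),1.571,start=(.57,.02,.231,1.571))
E
```

```text
[{"travel":[-3.07,-1.23,0.00],"twist":-0.047},{"travel":[-3.01,-1.37,0.00],"twist":-0.047},{"travel":[-2.94,-1.51,0.00],"twist":-0.047},{"travel":[-2.87,-1.65,0.00],"twist":-0.047},{"travel":[-2.79,-1.78,0.00],"twist":-0.047}]
[{"travel":[-2.70,-1.91,0.00],"twist":-0.047},{"travel":[-2.61,-2.04,0.00],"twist":-0.047},{"travel":[-2.51,-2.16,0.00],"twist":-0.047},{"travel":[-2.40,-2.27,0.00],"twist":-0.047},{"travel":[-2.29,-2.38,0.00],"twist":-0.047}]

[{"travel":[-0.78,-3.22,-0.00],"twist":-0.000},{"travel":[-0.78,-3.22,-0.00],"twist":-0.000},{"travel":[-0.78,-3.22,-0.00],"twist":-0.000},{"travel":[-0.78,-3.22,-0.00],"twist":-0.000},{"travel":[-0.78,-3.22,-0.00],"twist":-0.000}]
[{"travel":[-0.78,-3.22,-0.00],"twist":-0.000},{"travel":[-0.78,-3.22,-0.00],"twist":-0.000},{"travel":[-0.78,-3.22,-0.00],"twist":-0.000},{"travel":[-0.78,-3.22,-0.00],"twist":-0.000}]

[{"travel":[0.45,-3.31,-0.00],"twist":-0.000},{"travel":[0.45,-3.31,-0.00],"twist":-0.000},{"travel":[0.45,-3.31,-0.00],"twist":-0.000},{"travel":[0.45,-3.31,-0.00],"twist":-0.000},{"travel":[0.45,-3.31,-0.00],"twist":-0.000}]
[{"travel":[0.45,-3.31,-0.00],"twist":-0.000},{"travel":[0.45,-3.31,-0.00],"twist":-0.000},{"travel":[0.45,-3.31,-0.00],"twist":-0.000},{"travel":[0.45,-3.31,-0.00],"twist":-0.000}]
```

Emit:
move_arm(motion=[{"travel": [-3.07, -1.23, 0], "twist": -0.047}, {"travel": [-3.0, -1.37, 0], "twist": -0.047}, {"travel": [-2.94, -1.5, 0], "twist": -0.047}, {"travel": [-2.87, -1.65, 0], "twist": -0.047}, {"travel": [-2.8, -1.8, 0], "twist": -0.047}])

```text
validation failed for argument at $.mo...
```

Emit:
move_arm(motion=[{"travel": [-2.7, -1.9, 0], "twist": -0.047}, {"travel": [-2.6, -2.0, 0], "twist": -0.047}, {"travel": [-2.5, -2.2, 0], "twist": -0.047}, {"travel": [-2.4, -2.3, 0], "twist": -0.047}, {"travel": [-2.3, -2.4, 0], "twist": -0.047}])

```text
validation failed for argument at $.mo...
```

Emit:
move_arm(motion=[{"travel": [0, 0, 0]}, {"travel": [0, 0, 0]}])

```text
validation failed for argument at $.mo...
```

```bash
python3 -c "
from h import *
p,s=shot('w_rack');print(s['position'],s['t'])"
```

```text
[0.28124782 0.55816969 0.23132511] 1.45
```

Emit:
move_arm(motion=[{"travel": [-0.8, -3.2, 0]}, {"travel": [-0.8, -3.2, 0]}, {"travel": [-0.8, -3.2, 0]}, {"travel": [-0.8, -3.2, 0]}, {"travel": [-0.8, -3.2, 0]}])

```text
validation failed for argument at $.mo...
```

Emit:
move_arm(motion=[{"travel": [-0.8, -3.2, 0]}, {"travel": [-0.8, -3.2, 0]}, {"travel": [-0.8, -3.2, 0]}, {"travel": [-0.8, -3.2, 0]}, {"travel": [0, 0, 0]}])

```text
validation failed for argument at $.mo...
```

```bash
python3 -c "
from h import *
p,s=shot('w_hold');print(s['position'],s['t'])"
```

```text
[0.28127267 0.55811966 0.2312817 ] 1.5
```

Emit:
move_arm(motion=[{"travel": [0.4, -3.3, 0]}, {"travel": [0.4, -3.3, 0]}, {"travel": [0.4, -3.3, 0]}, {"travel": [0.4, -3.3, 0]}, {"travel": [0.4, -3.3, 0]}])

```text
validation failed for argument at $.mo...
```

Emit:
move_arm(motion=[{"travel": [0.4, -3.3, 0]}, {"travel": [0.4, -3.3, 0]}, {"travel": [0.4, -3.3, 0]}, {"travel": [0.4, -3.3, 0]}, {"travel": [0, 0, 0]}])

```text
validation failed for argument at $.mo...
```

```bash
python3 -c "
from h import *
p,s=shot('w_mod');print(s['position'],s['t'],s['joint_pos'])
print([(q['confidence'],q['point']) for q in finder.trace('bone_module',p)],[(q['confidence'],q['point']) for q in finder.trace('bone_key',p)])
a,b,c=[cv2.imread(f'pics/{n}.png') for n in('w_mod','w_hold','w_rack')]
cv2.imwrite('pics/mh.png',cv2.resize(a,(800,600),interpolation=cv2.INTER_CUBIC))
cv2.imwrite('pics/hh.png',cv2.resize(b,(800,600),interpolation=cv2.INTER_CUBIC))
cv2.imwrite('pics/rh.png',cv2.resize(c,(800,600),interpolation=cv2.INTER_CUBIC))
"
```

```text
[0.28127032 0.55808945 0.23125844] 1.55 [ 1.10157920e+00  3.52997676e-01  1.63345596e+00 -3.15833085e-05
  1.15522223e+00 -2.38538279e-03]
[] []
```

View pics/mh.png

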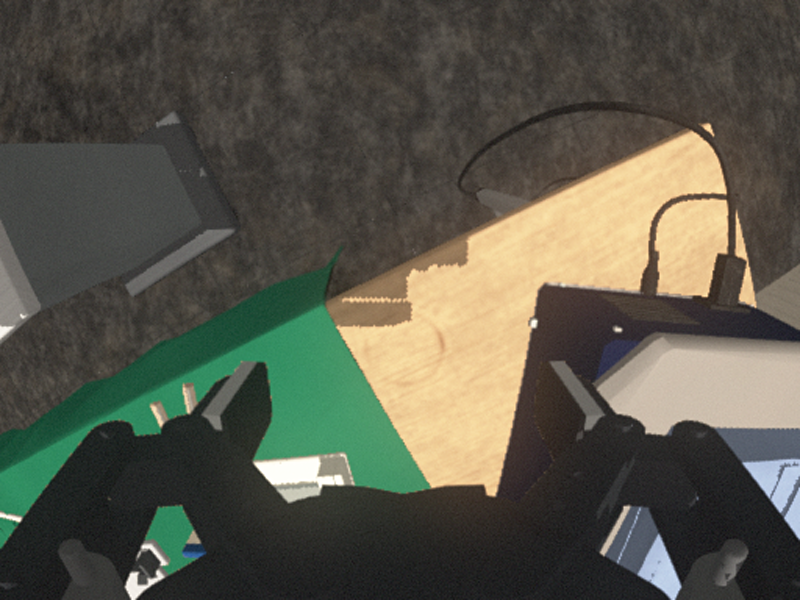

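View pics/hh.png

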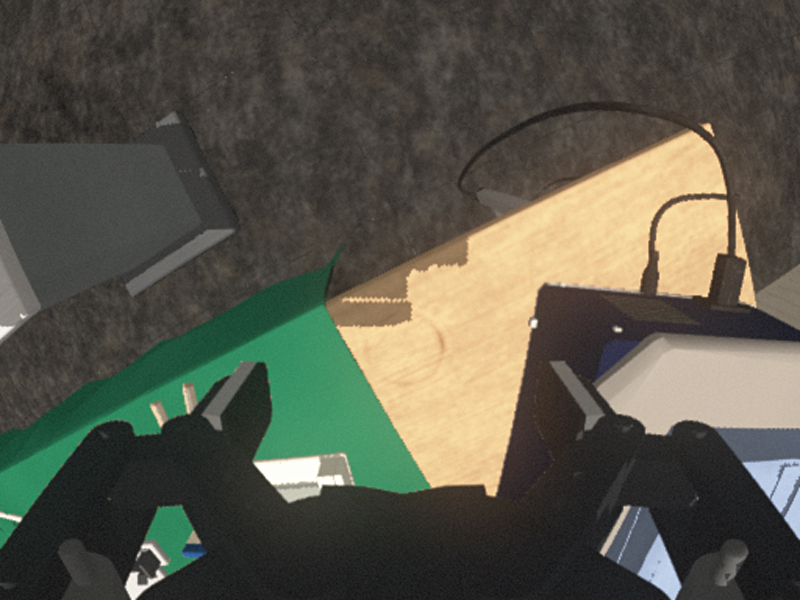

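View pics/rh.png

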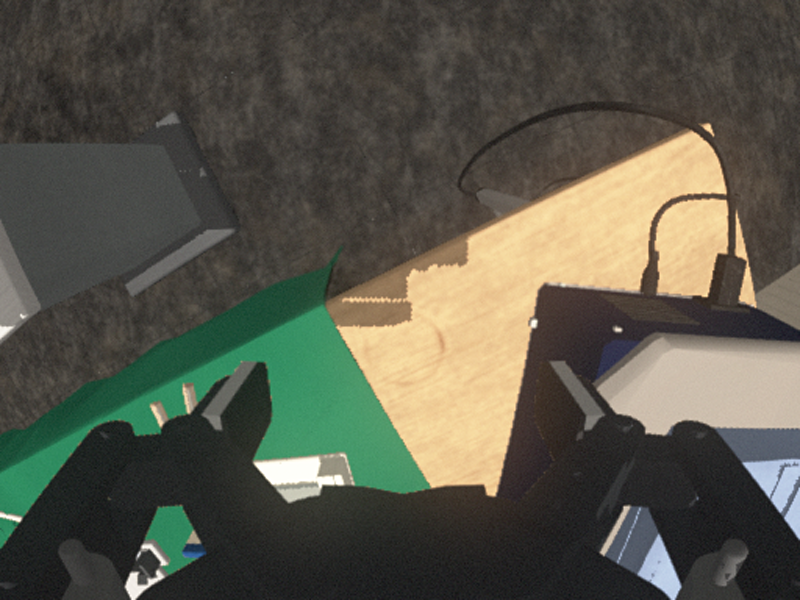

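These pictures only show the unmoved start view (the moves were refused); rows need all fields.

Emit:
move_arm(motion=[{"claw": 1.0, "travel": [-3.07, -1.23, 0.0], "twist": -0.047}, {"claw": 1.0, "travel": [-3.0, -1.37, 0.0], "twist": -0.047}, {"claw": 1.0, "travel": [-2.94, -1.5, 0.0], "twist": -0.047}, {"claw": 1.0, "travel": [-2.87, -1.65, 0.0], "twist": -0.047}, {"claw": 1.0, "travel": [-2.8, -1.8, 0.0], "twist": -0.047}])

```text
t: 2.12
position: [0.3915, 0.433, 0.2314]
orientation: [[-0.974, 0.227, 0.0], [0.227, 0.974, 0.0], [-0.0, 0.0, -1.0]]
ft_force: [0.7, 0.9, 0.6]
finger_gap: 0.0855
finger_force: 0.0
```

Emit:
move_arm(motion=[{"claw": 1.0, "travel": [-2.7, -1.9, 0.0], "twist": -0.047}, {"claw": 1.0, "travel": [-2.6, -2.0, 0.0], "twist": -0.047}, {"claw": 1.0, "travel": [-2.5, -2.2, 0.0], "twist": -0.047}, {"claw": 1.0, "travel": [-2.4, -2.3, 0.0], "twist": -0.047}, {"claw": 1.0, "travel": [-2.3, -2.4, 0.0], "twist": -0.047}])

```text
t: 2.53
position: [0.5009, 0.3083, 0.2314]
orientation: [[-1.0, -0.006, 0.0], [-0.006, 1.0, 0.0], [-0.0, 0.0, -1.0]]
ft_force: [1.0, -0.0, -0.3]
finger_gap: 0.0852
finger_force: 0.0
```

Emit:
move_arm(motion=[{"claw": 1.0, "travel": [0.0, 0.0, 0.0], "twist": 0.0}, {"claw": 1.0, "travel": [0.0, 0.0, 0.0], "twist": 0.0}])

```text
t: 2.7
position: [0.501, 0.3084, 0.2313]
orientation: [[-1.0, 0.0, 0.0], [0.0, 1.0, 0.0], [-0.0, 0.0, -1.0]]
ft_force: [-0.3, 0.1, -0.8]
finger_gap: 0.0852
finger_force: 0.0
```

```bash
python3 -c "
from h import *
p,s=shot('w_rack');print(s['position'],s['t'])"
```

```text
[0.50100829 0.30843078 0.23129406] 2.7
```

Emit:
move_arm(motion=[{"claw": 1.0, "travel": [-0.8, -3.2, 0.0], "twist": 0.0}, {"claw": 1.0, "travel": [-0.8, -3.2, 0.0], "twist": 0.0}, {"claw": 1.0, "travel": [-0.8, -3.2, 0.0], "twist": 0.0}, {"claw": 1.0, "travel": [-0.8, -3.2, 0.0], "twist": 0.0}, {"claw": 1.0, "travel": [-0.8, -3.2, 0.0], "twist": 0.0}])

```text
t: 3.17
position: [0.5401, 0.1499, 0.2314]
orientation: [[-1.0, -0.005, -0.0], [-0.005, 1.0, 0.0], [0.0, 0.0, -1.0]]
ft_force: [0.5, -0.2, 1.2]
finger_gap: 0.0854
finger_force: 0.0
```

Emit:
move_arm(motion=[{"claw": 1.0, "travel": [-0.8, -3.2, 0.0], "twist": 0.0}, {"claw": 1.0, "travel": [-0.8, -3.2, 0.0], "twist": 0.0}, {"claw": 1.0, "travel": [-0.8, -3.2, 0.0], "twist": 0.0}, {"claw": 1.0, "travel": [-0.8, -3.2, 0.0], "twist": 0.0}, {"claw": 1.0, "travel": [0.0, 0.0, 0.0], "twist": 0.0}])

```text
t: 3.58
position: [0.5739, 0.0188, 0.2314]
orientation: [[-1.0, -0.001, 0.001], [-0.001, 1.0, -0.002], [-0.001, -0.002, -1.0]]
ft_force: [-0.3, -0.1, 0.3]
finger_gap: 0.085
finger_force: 0.0
```

```bash
python3 -c "
from h import *
p,s=shot('w_hold');print(s['position'],s['t'])"
```

```text
[0.57385761 0.01875815 0.23142323] 3.5833
```

Emit:
move_arm(motion=[{"claw": 1.0, "travel": [0.4, -3.3, 0.0], "twist": 0.0}, {"claw": 1.0, "travel": [0.4, -3.3, 0.0], "twist": 0.0}, {"claw": 1.0, "travel": [0.4, -3.3, 0.0], "twist": 0.0}, {"claw": 1.0, "travel": [0.4, -3.3, 0.0], "twist": 0.0}, {"claw": 1.0, "travel": [0.4, -3.3, 0.0], "twist": 0.0}])

```text
t: 4.05
position: [0.5533, -0.1422, 0.2313]
orientation: [[-1.0, -0.005, 0.0], [-0.005, 1.0, 0.001], [-0.0, 0.001, -1.0]]
ft_force: [1.4, 0.1, 0.3]
finger_gap: 0.0855
finger_force: 0.0
```

Emit:
move_arm(motion=[{"claw": 1.0, "travel": [0.4, -3.3, 0.0], "twist": 0.0}, {"claw": 1.0, "travel": [0.4, -3.3, 0.0], "twist": 0.0}, {"claw": 1.0, "travel": [0.4, -3.3, 0.0], "twist": 0.0}, {"claw": 1.0, "travel": [0.4, -3.3, 0.0], "twist": 0.0}, {"claw": 1.0, "travel": [0.0, 0.0, 0.0], "twist": 0.0}])

```text
t: 4.47
position: [0.5381, -0.278, 0.2314]
orientation: [[-1.0, -0.002, 0.0], [-0.002, 1.0, -0.002], [-0.0, -0.002, -1.0]]
ft_force: [-1.4, 1.0, 1.1]
finger_gap: 0.0854
finger_force: 0.0
```

```bash
python3 -c "
from h import *
p,s=shot('w_mod');print(s['position'],s['t'],s['joint_pos'])
print([(q['confidence'],q['point']) for q in finder.trace('bone_module',p)],[(q['confidence'],q['point']) for q in finder.trace('bone_key',p)])
a,b,c=[cv2.imread(f'pics/{n}.png')[:300] for n in('w_mod','w_hold','w_rack')]
m=np.vstack([np.hstack([a[:,100:412],b[:,100:412]])])
cv2.imwrite('pics/m2.png',cv2.resize(m,(800,385),interpolation=cv2.INTER_CUBIC))
"
```

```text
[ 0.53805398 -0.27796155  0.23136338] 4.4667 [-4.78590937e-01  3.22405676e-01  1.67729101e+00 -1.41803325e-03
  1.14070455e+00 -2.05062391e+00]
[(0.87, [344.3, 95.8]), (0.78, [326.4, 235.7]), (0.78, [161.7, 165.8]), (0.62, [213.8, 69.4]), (0.59, [255.2, 165.2])] [(0.96, [330.8, 235.3]), (0.9, [255.4, 163.5]), (0.84, [212.3, 67.7]), (0.83, [164.1, 162.5]), (0.65, [338.9, 100.1])]
```

View pics/m2.png

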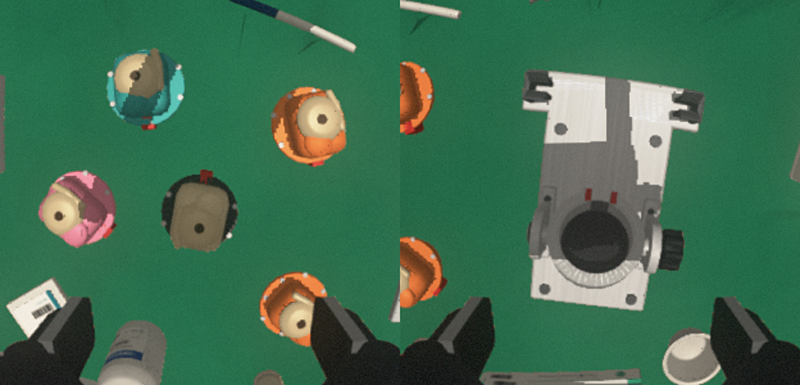

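Left: the cream/black bone with red key at image px (255,164), key at (260,138) facing the robot: the chosen one, standing between turquoise (214,69), pink (162,166) and oranges (341,97), (326,236). Right: holder with red notch marks at px (~246 and 266,153), bore (252,188).

```bash
python3 - <<'E'
from h import *
import pickle
p,s=pickle.load(open("w_rack.pkl","rb"));print(proj(p,[[.589,.367,.04],[.54,.209,.04],[.3835,.247,.04],[.43,.418,.04],[.457,.394,.108],[.415,.258,.108]],s).round())
c=proj(p,[[.486,.31,.06]],s)[0].round().astype(int)
a=cv2.imread("pics/w_hold.png")[48:248,192:340];b=cv2.imread("pics/w_rack.png")[max(c[1]-130,0):c[1]+130,c[0]-105:c[0]+105]
print(c)
a=cv2.resize(a,None,fx=3,fy=3,interpolation=cv2.INTER_CUBIC);b=cv2.resize(b,None,fx=1.7,fy=1.7,interpolation=cv2.INTER_CUBIC)
m=np.zeros((600,800,3),np.uint8);m[:600,:444]=a;m[:b.shape[0],444:444+b.shape[1]]=b[:, :356];cv2.imwrite("pics/m3.png",m)
E
```

```text
[[304. 235.]
 [175. 197.]
 [202.  64.]
 [352. 106.]
 [349. 134.]
 [201.  87.]]
[259 155]
```

View pics/m3.png

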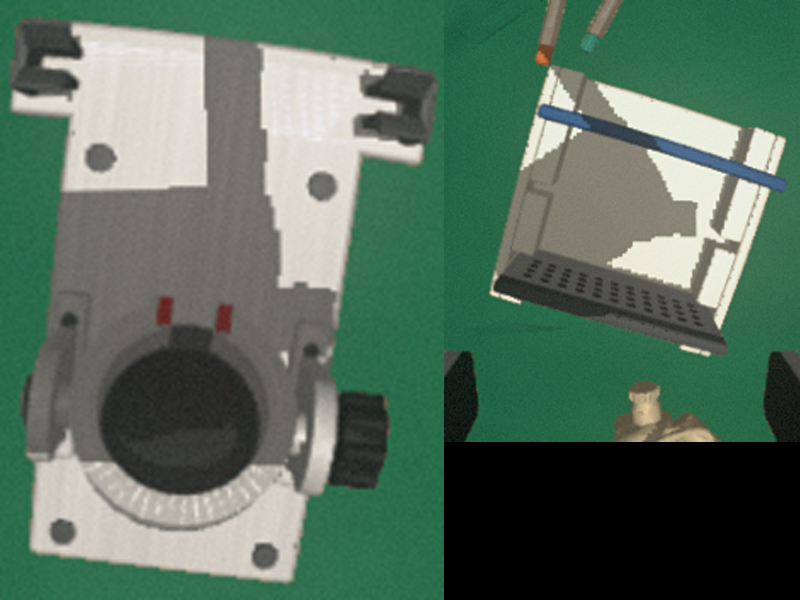

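```bash
cat > fit.py <<'E'
from h import *
import pickle
from scipy.optimize import least_squares
p,s=pickle.load(open("w_hold.pkl","rb"))
V=lambda u,v:np.array([192+u/3,48+v/3])
g=cv2.cvtColor(p["img"],cv2.COLOR_RGB2GRAY)
m=((g<62)*255).astype(np.uint8);n,l,st,ce=cv2.connectedComponentsWithStats(m)
k=l[int(48+430/3),int(192+180/3)];print("bore comp",st[k],ce[k])
C=max(cv2.findContours((l==k).astype(np.uint8),cv2.RETR_EXTERNAL,cv2.CHAIN_APPROX_NONE)[0],key=len)[:,0,:].astype(float)
keep=~((C[:,1]<48+352/3))
C=C[keep]
def rot(yaw,t):
    c,s_=np.cos(yaw),np.sin(yaw);Rz=np.array([[c,-s_,0],[s_,c,0],[0,0,1]])
    Ry=np.array([[np.cos(t),0,-np.sin(t)],[0,1,0],[np.sin(t),0,np.cos(t)]]) # z-> -x
    return Rz,Rz@Ry
def res(q,full=False):
    x,y,yaw,w,t,d,R=q;Rz,Rt=rot(yaw,t);o=np.array([x,y,0]);f=lambda a:proj(p,o+np.array(a)@Rz.T,s)
    a=f([[.085,-w,.012],[.085,w,.012]])-[V(31,551),V(294,581)]
    b=f([[-.125,-.068,.05],[-.125,.068,.05]])-[V(44,62),V(400,105)]
    c=o+[0,0,.062]+Rt@np.array([0,0,d]);th=np.linspace(0,2*np.pi,180)
    E=proj(p,c+(R*np.c_[np.cos(th),np.sin(th),0*th])@Rt.T,s)
    dd=np.hypot(C[:,None,0]-E[None,:,0],C[:,None,1]-E[None,:,1]);i=dd.argmin(1)
    sg=np.sign(np.hypot(*(C-E.mean(0)).T)-np.hypot(*(E[i]-E.mean(0)).T))
    e=sg*dd.min(1)
    mk=proj(p,c+np.array([[-.035,0,0]])@Rt.T,s)-[V(191,332)]
    r=np.r_[a.ravel(),b.ravel(),.3*e,.5*mk.ravel(),(R-.0298)/.0005]
    if full:print("corners",a.round(1).tolist(),"chan",b.round(1).tolist(),"ell rms",e.std().round(2),"notch",mk.round(1).tolist())
    return r
if __name__=="__main__":
    r=least_squares(res,[.59,.01,-.12,.05,.56,.02,.03],loss="soft_l1");print(r.x.round(4));res(r.x,True)
    J=r.jac;print("sd",np.sqrt(np.diag(np.linalg.inv(J.T@J))).round(4))
    pr,sr=pickle.load(open("w_rack.pkl","rb"));W=lambda u,v:(154+(u-444)/1.7,25+v/1.7)
    A,B=at(pr,W(543,112),.108,sr),at(pr,W(785,184),.108,sr);print("shield",A,B,np.linalg.norm(A-B),(A+B)/2,"yaw",np.arctan2(-(A-B)[0],(A-B)[1]))
    A,B=at(pr,W(497,287),.108,sr),at(pr,W(725,347),.108,sr);print("drain",A,B,np.linalg.norm(A-B),(A+B)/2)
    pm,sm=pickle.load(open("w_mod.pkl","rb"))
    M=lambda u,v:(100+u/1.282,v/1.282)
    # rim circle: extreme points view; key
    for n,u,v,z in(("L",161,212,.028),("R",238,212,.028),("key",205,176,.028),("blockL",170,190,.06),("blockR",228,190,.06)):print(n,at(pm,M(u,v),z,sm).round(4))
    hsv=cv2.cvtColor(pm["img"],cv2.COLOR_RGB2HSV);red=((hsv[...,0]<8)|(hsv[...,0]>172))&(hsv[...,1]>150)&(hsv[...,2]>50);red[:125]=0;red[150:]=0;red[:,:245]=0;red[:,275:]=0
    ys,xs=np.nonzero(red);print("red",xs.mean(),ys.mean(),len(xs),at(pm,(xs.mean(),ys.mean()),.026,sm).round(4))
    blk=(pm["img"].max(2)<60);blk[:120]=0;blk[205:]=0;blk[:,:215]=0;blk[:,295:]=0
    cn=max(cv2.findContours(blk.astype(np.uint8),cv2.RETR_EXTERNAL,cv2.CHAIN_APPROX_NONE)[0],key=len);(cx,cy),rr=cv2.minEnclosingCircle(cn);e=cv2.fitEllipse(cv2.convexHull(cn));print("rim",cx,cy,rr,e,at(pm,e[0],.026,sm).round(4))
E
python3 fit.py
```

```text
bore comp [ 225  157   54   56 2109] [251.97439545 186.48269322]
[ 0.5947  0.0128 -0.1154  0.0599  0.7578  0.0016  0.029 ]
corners [[-0.4, 1.0], [-0.4, 0.7]] chan [[-3.5, -1.0], [1.5, -0.6]] ell rms 0.5 notch [[-0.7, 1.5]]
sd [0.0009 0.0004 0.008  0.0011 0.0604 0.0022 0.0005]
shield [0.41924079 0.26850393 0.108     ] [0.45642601 0.39928978 0.108     ] 0.13596940358102969 [0.4378334  0.33389685 0.108     ] yaw 2.8645812409441467
drain [0.51505577 0.23943082 0.108     ] [0.55179835 0.37024059 0.108     ] 0.13587204568654676 [0.53342706 0.30483571 0.108     ]
L [ 0.5408 -0.3161  0.028 ]
R [ 0.5407 -0.2443  0.028 ]
key [ 0.5072 -0.2752  0.028 ]
blockL [ 0.5156 -0.3046  0.06  ]
blockR [ 0.5156 -0.2561  0.06  ]
red 259.90909090909093 136.43636363636364 55 [ 0.5064 -0.2752  0.026 ]
rim 267.5 162.5 25.1098575592041 ((268.9566345214844, 162.60308837890625), (29.419483184814453, 48.22428894042969), 172.87939453125) [ 0.5378 -0.2643  0.026 ]
```

Emit:
move_arm(motion=[{"claw": 1.0, "travel": [-0.3, -0.2, 3.3], "twist": 0.06}, {"claw": 1.0, "travel": [0.0, 0.0, 3.5], "twist": 0.06}, {"claw": 1.0, "travel": [0.0, 0.0, 3.5], "twist": 0.0}, {"claw": 1.0, "travel": [0.0, 0.0, 3.5], "twist": 0.0}, {"claw": 1.0, "travel": [0.0, 0.0, 3.0], "twist": 0.0}])

```text
t: 5.03
position: [0.541, -0.2743, 0.0614]
orientation: [[-0.993, 0.115, -0.001], [0.115, 0.993, 0.001], [0.001, 0.001, -1.0]]
ft_force: [0.9, -0.4, 0.1]
finger_gap: 0.0855
finger_force: 0.0
```

```bash
python3 - <<'E'
from h import *
p,s=shot("w_near");cv2.imwrite("pics/near2.png",cv2.resize(p["img"][100:384,100:412,::-1],None,fx=2,fy=2,interpolation=cv2.INTER_CUBIC));print(s["position"])
print(proj(p,[[.5408,-.28,.028],[.5408,-.28,.064]],s))
E
```

```text
[ 0.54096376 -0.27432607  0.06141809]
[[247.78519511 214.42581426]
 [245.70554818 238.54370577]]
```

View pics/near2.png

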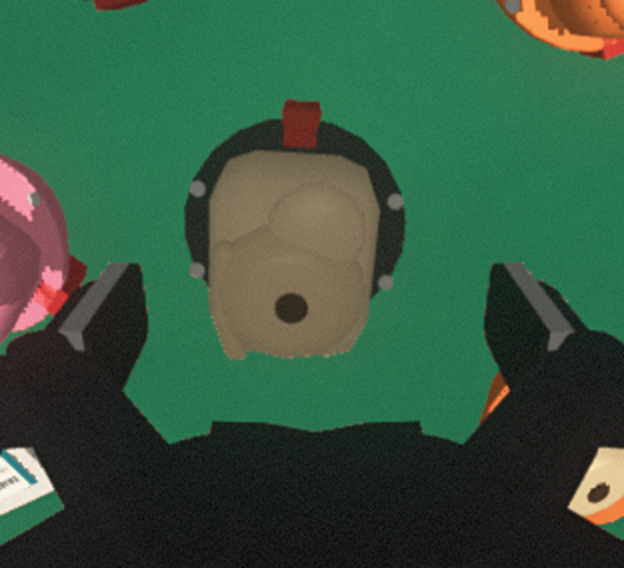

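Close crop confirms it: cream bone, black rim, red key at px (251,162); rim centre col 248, tool centre col 257, so shift −y by 6 mm.

Emit:
move_arm(motion=[{"claw": 1.0, "travel": [-0.07, -0.57, 1.0], "twist": 0.0}, {"claw": 1.0, "travel": [0.0, 0.0, 2.1], "twist": 0.0}, {"claw": 1.0, "travel": [0.0, 0.0, 0.0], "twist": 0.0}, {"claw": 0.3, "travel": [0.0, 0.0, 0.0], "twist": 0.0}, {"claw": 0.3, "travel": [0.0, 0.0, 0.0], "twist": 0.0}], squeeze=25)

```text
t: 5.5
position: [0.5421, -0.283, 0.0341]
orientation: [[-0.993, 0.116, 0.002], [0.116, 0.993, -0.001], [-0.002, -0.001, -1.0]]
ft_force: [0.7, 0.2, -0.2]
finger_gap: 0.0634
finger_force: 0.0
```

Emit:
move_arm(motion=[{"claw": 0.3, "travel": [0.0, 0.0, 0.0], "twist": 0.0}, {"claw": 0.3, "travel": [0.0, 0.0, 0.0], "twist": 0.0}, {"claw": 0.3, "travel": [0.0, 0.0, 0.0], "twist": 0.0}, {"claw": 0.3, "travel": [0.0, 0.0, 0.0], "twist": 0.0}])

```text
t: 5.83
position: [0.542, -0.2833, 0.0343]
orientation: [[-0.993, 0.117, 0.002], [0.117, 0.993, -0.001], [-0.003, -0.001, -1.0]]
ft_force: [-0.9, 1.8, 7.1]
finger_gap: 0.0461
finger_force: 24.4
```

Emit:
move_arm(motion=[{"claw": 0.3, "travel": [0.0, 0.0, -1.5], "twist": 0.0}, {"claw": 0.3, "travel": [0.0, 0.0, -3.5], "twist": 0.0}, {"claw": 0.3, "travel": [0.0, 0.0, -4.0], "twist": 0.0}, {"claw": 0.3, "travel": [0.0, 0.0, -4.0], "twist": 0.0}, {"claw": 0.3, "travel": [0.0, 0.0, -3.0], "twist": 0.0}])

```text
t: 6.25
position: [0.5416, -0.2833, 0.1966]
orientation: [[-0.993, 0.117, 0.003], [0.117, 0.993, -0.002], [-0.003, -0.001, -1.0]]
ft_force: [0.2, -1.2, -0.7]
finger_gap: 0.0461
finger_force: 26.4
```

Emit:
move_arm(motion=[{"claw": 0.3, "travel": [-1.66, 3.34, 0.0], "twist": 0.0}, {"claw": 0.3, "travel": [-1.66, 3.34, 0.0], "twist": 0.0}, {"claw": 0.3, "travel": [-1.66, 3.34, 0.0], "twist": 0.0}, {"claw": 0.3, "travel": [-1.66, 3.34, 0.0], "twist": 0.0}, {"claw": 0.3, "travel": [-1.66, 3.34, 0.0], "twist": 0.0}])

```text
t: 6.67
position: [0.6435, -0.1253, 0.1935]
orientation: [[-0.993, 0.117, 0.001], [0.117, 0.993, -0.0], [-0.001, -0.0, -1.0]]
ft_force: [-0.3, -0.2, -1.2]
finger_gap: 0.0461
finger_force: 26.4
```

Emit:
move_arm(motion=[{"claw": 0.3, "travel": [-1.66, 3.34, 0.0], "twist": 0.0}, {"claw": 0.3, "travel": [-1.66, 3.34, 0.0], "twist": 0.0}, {"claw": 0.3, "travel": [-1.66, 3.34, 0.0], "twist": 0.0}, {"claw": 0.3, "travel": [-1.66, 3.34, 0.0], "twist": 0.0}, {"claw": 0.3, "travel": [0.0, 0.0, 0.0], "twist": 0.0}])

```text
t: 7.08
position: [0.7274, 0.0043, 0.1932]
orientation: [[-0.994, 0.113, 0.003], [0.113, 0.994, 0.002], [-0.003, 0.003, -1.0]]
ft_force: [-1.5, -0.4, -1.4]
finger_gap: 0.0459
finger_force: 26.4
```

```bash
python3 - <<'E'
from h import *
p,s=shot("w_h2");print(s["position"],np.array(s["orientation"]).round(3).tolist(),s["t"],s["finger_gap"])
from fit import rot
q=[.5947,.0128,-.115,.7,.0016]
Rz,Rt=rot(q[2],q[3]);o=np.array([q[0],q[1],0]);c=o+[0,0,.062]
print(proj(p,[c,o+Rz@[.085,-.06,.012],o+Rz@[.085,.06,.012],o+Rz@[-.125,-.068,.05],o+Rz@[-.125,.068,.05]],s).round())
a=p["img"][0:260,130:390,::-1];m=np.zeros((572,572,3),np.uint8);m=cv2.resize(a,None,fx=2.2,fy=2.2,interpolation=cv2.INTER_CUBIC);cv2.imwrite("pics/h2v.png",m)
E
```

```text
[0.72738107 0.00427627 0.19321885] [[-0.994, 0.113, 0.003], [0.113, 0.994, 0.002], [-0.003, 0.003, -1.0]] 7.0833 0.045939951693116876
bore comp [ 225  157   54   56 2109] [251.97439545 186.48269322]
[[249.  36.]
 [196. 124.]
 [305. 124.]
 [185. -64.]
 [316. -65.]]
```

View pics/h2v.png

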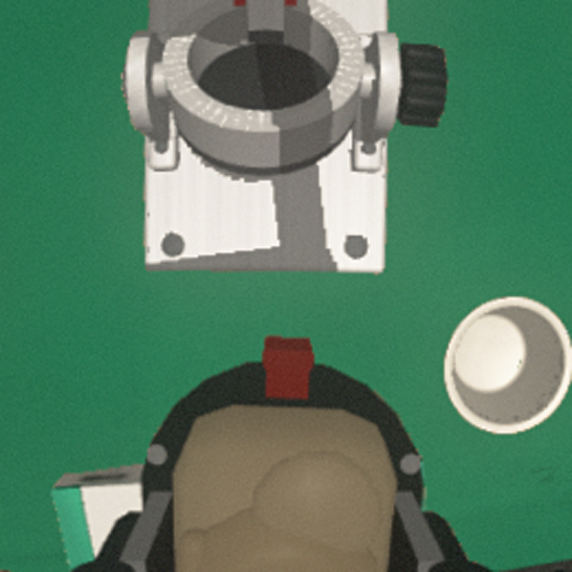

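Shows the holder from behind: base corners px (196,123),(304,123) match the fit; bore centre ~(249,28), knob (322,38), steel cup (361,166), key forward at (261,167).

```bash
cat > fit2.py <<'E'
from fit import *
p2,s2=pickle.load(open("w_h2.pkl","rb"));U=lambda u,v:np.array([130+u/2.2,v/2.2])
def res2(q,full=False):
    x,y,yaw,w,t,d,R=q;r1=res(q);Rz,Rt=rot(yaw,t);o=np.array([x,y,0])
    a=proj(p2,o+np.array([[.085,-w,.012],[.085,w,.012]])@Rz.T,s2)-[U(146,270),U(384,271)]
    c=o+[0,0,.062]+Rt@np.array([0,0,d]);th=np.linspace(0,2*np.pi,720)
    def ell(r):return proj(p2,c+(r*np.c_[np.cos(th),np.sin(th),0*th])@Rt.T,s2)
    E,B=ell(.040),ell(.030)
    e=np.array([E[:,0].min()-U(162,0)[0],E[:,0].max()-U(364,0)[0],E[:,1].max()-U(0,131)[1],B[:,0].min()-U(187,0)[0],B[:,0].max()-U(338,0)[0],B[:,1].max()-U(0,110)[1]])
    h=proj(p2,[o+[0,0,.062]],s2)-[U(262,81)]
    if full:res(q,True);print("v2 corners",a.round(1).tolist(),"ell",e.round(1),"hinge",h.round(1))
    return np.r_[r1,a.ravel(),e,.5*h.ravel()]
r=least_squares(res2,[.59,.01,-.12,.05,.56,.02,.03],loss="soft_l1");print(r.x.round(4));res2(r.x,True)
J=r.jac;print("sd",np.sqrt(np.diag(np.linalg.inv(J.T@J))).round(4))
np.save("hold.npy",r.x)
if __name__=="__main__":
    print("cup",at(p2,U(508,365),.037,s2))
    print("rimL/R",at(p2,U(142,480),s2["position"][2]-.0343+.028,s2),at(p2,U(424,480),s2["position"][2]-.0343+.028,s2))
    print("key face",at(p2,U(288,337),s2["position"][2]-.0343+.028,s2))
E
python3 fit2.py
```

```text
bore comp [ 225  157   54   56 2109] [251.97439545 186.48269322]
[ 0.5945  0.0128 -0.1174  0.0596  0.7899  0.0019  0.0293]
corners [[-0.4, 0.8], [-0.7, 0.6]] chan [[-3.3, -1.3], [1.7, -0.6]] ell rms 0.64 notch [[-0.7, 1.7]]
v2 corners [[-0.1, 1.4], [0.1, 1.0]] ell [ 1.7 -2.1 -0.3  1.3 -1.3  2.4] hinge [[ 0.2 -0.5]]
sd [0.0007 0.0004 0.0066 0.0007 0.0337 0.0017 0.0004]
cup [0.73355166 0.11628126 0.037     ]
rimL/R [ 0.7162299  -0.02885625  0.18691885] [0.72436816 0.04150417 0.18691885]
key face [0.68479066 0.01147459 0.18691885]
```

```bash
cat > fit3.py <<'E'
from fit import *
p2,s2=pickle.load(open("w_h2.pkl","rb"));U=lambda u,v:np.array([130+u/2.2,v/2.2])
Cb=C[C[:,1]>48+430/3]
th=np.linspace(0,2*np.pi,720)
def res3(q,full=False):
    x,y,yaw,w,t,d=q;Rz,Rt=rot(yaw,t);o=np.array([x,y,0]);F=lambda P,S,a:proj(P,o+np.array(a)@Rz.T,S)
    a1=F(p,s,[[.085,-w,.012],[.085,w,.012]])-[V(31,551),V(294,581)]
    a2=F(p2,s2,[[.085,-w,.012],[.085,w,.012]])-[U(146,270),U(384,271)]
    b=(F(p,s,[[-.125,-.068,.05],[-.125,.068,.05]])-[V(44,62),V(400,105)]).mean(0)
    c=o+[0,0,.062]+Rt@np.array([0,0,d])
    ell=lambda P,S,r:proj(P,c+(r*np.c_[np.cos(th),np.sin(th),0*th])@Rt.T,S)
    E,B=ell(p2,s2,.040),ell(p2,s2,.030)
    e=np.array([E[:,0].min()-U(162,0)[0],E[:,0].max()-U(364,0)[0],E[:,1].max()-U(0,131)[1],B[:,0].min()-U(187,0)[0],B[:,0].max()-U(338,0)[0],B[:,1].max()-U(0,110)[1]])
    B1=ell(p,s,.030);dd=np.hypot(Cb[:,None,0]-B1[None,:,0],Cb[:,None,1]-B1[None,:,1]);i=dd.argmin(1)
    e1=np.sign(np.hypot(*(Cb-B1.mean(0)).T)-np.hypot(*(B1[i]-B1.mean(0)).T))*dd.min(1)
    o1=ell(p,s,.040)[:,1].max()-V(0,528)[1]
    mk=proj(p,c+np.array([[-.036,0,0]])@Rt.T,s)-[V(194.5,314.5)]
    h=proj(p2,[o+[0,0,.062]],s2)-[U(262,81)]
    if full:print("a1",a1.round(1).tolist(),"a2",a2.round(1).tolist(),"chan",b.round(1),"v2 ell",e.round(1),"v1 bore",e1.mean().round(2),e1.std().round(2),"outer",round(o1,1),"mk",mk.round(1),"h",h.round(1))
    return np.r_[a1.ravel(),a2.ravel(),2*b,e,.25*e1,o1,.7*mk.ravel(),.5*h.ravel()]
r=least_squares(res3,[.59,.01,-.12,.05,.56,.02],loss="soft_l1");print(r.x.round(4));res3(r.x,True)
J=r.jac;print("sd",np.sqrt(np.diag(np.linalg.inv(J.T@J))).round(4));np.save("hold.npy",r.x)
E
python3 fit3.py
python3 - <<'E'
import cv2,numpy as np
a=cv2.imread("pics/scene0.png")[160:245,190:290]
cv2.imwrite("pics/sch.png",cv2.resize(a,None,fx=7,fy=7,interpolation=cv2.INTER_CUBIC))
E
```

```text
bore comp [ 225  157   54   56 2109] [251.97439545 186.48269322]
[ 0.5941  0.0132 -0.1211  0.0596  0.5345  0.0134]
a1 [[-0.3, 0.4], [-0.7, 0.4]] a2 [[-0.1, 0.9], [0.1, 0.8]] chan [-0.1 -1.3] v2 ell [ 0.4 -0.5 -0.3  0.3 -0.   0.2] v1 bore -0.61 0.57 outer -2.5 mk [[-0.4 -0.7]] h [[ 0.6 -1. ]]
sd [0.0006 0.0003 0.0039 0.0007 0.0491 0.0023]
```

View pics/sch.png

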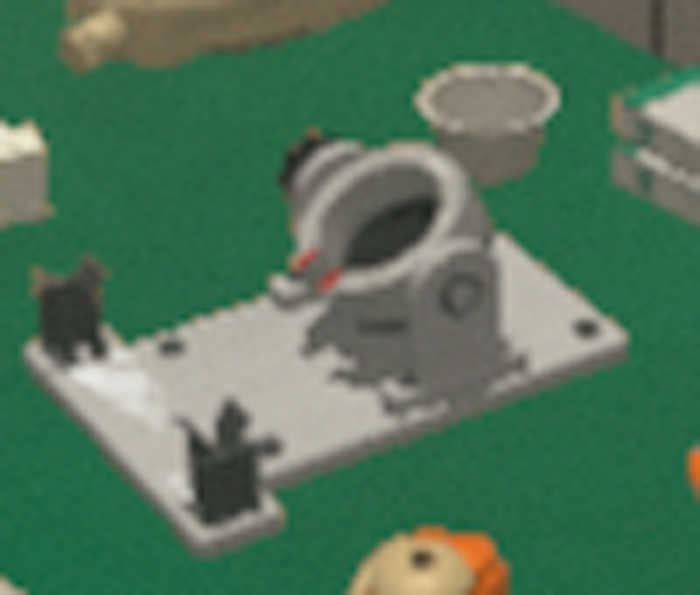

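```bash
cat > fit4.py <<'E'
from fit3 import *
P0=pickle.load(open("P.pkl","rb"))["scene"];T=lambda u,v:np.array([190+u/7,160+v/7])
def res4(q,full=False):
    r3=res3(q[:6],full);x,y,yaw,w,t,d,ox,oy=q;Rz,Rt=rot(yaw,t);o=np.array([x,y,0]);of=np.array([ox,oy])
    A=proj(P0,o+np.array([[0,-.053,.062],[.085,-w,.012],[-.145,.079,.012],[-.145,-.079,.012]])@Rz.T)+of-[T(463,293),T(626,336),T(27,348),T(203,545)]
    c=o+[0,0,.062]+Rt@np.array([0,0,d]);E=proj(P0,c+(.040*np.c_[np.cos(th),np.sin(th),0*th])@Rt.T)+of
    e=np.array([E[:,0].min()-T(298,0)[0],E[:,1].min()-T(0,146)[1]])
    mk=proj(P0,c+np.array([[-.036,0,0]])@Rt.T)+of-[T(317,270)]
    if full:print("scene",A.round(1).tolist(),e.round(1),mk.round(1),"off",of.round(1))
    return np.r_[r3,1.5*A.ravel(),2*e,2*mk.ravel(),.3*of]
r=least_squares(res4,[.59,.01,-.12,.05,.56,.02,0,0],loss="soft_l1");print(r.x.round(4));res4(r.x,True)
J=r.jac;print("sd",np.sqrt(np.diag(np.linalg.inv(J.T@J))).round(4));np.save("hold.npy",r.x)
E
python3 fit4.py | tail -6
```

```text
sd [0.0006 0.0003 0.0039 0.0007 0.0491 0.0023]
[ 0.5939  0.0132 -0.1201  0.0595  0.4923  0.0153  1.14    0.7893]
a1 [[-0.2, 0.3], [-0.7, 0.3]] a2 [[0.1, 0.7], [0.1, 0.6]] chan [-0.1 -1.5] v2 ell [ 0.1 -0.2 -0.2  0.   0.2 -0. ] v1 bore -0.84 0.57 outer -2.1 mk [[-0.2 -1.4]] h [[ 0.6 -1.2]]
scene [[-0.3, -0.0], [1.0, 0.0], [-0.1, 0.7], [-1.2, -1.5]] [-0.  -0.2] [[0.2 0.2]] off [1.1 0.8]
sd [6.000e-04 3.000e-04 3.900e-03 6.000e-04 2.960e-02 1.400e-03 3.692e-01
 3.530e-01]
```

Emit:
move_arm(motion=[{"claw": 0.3, "travel": [0.0, -0.7, 3.9], "twist": 0.007}, {"claw": 0.3, "travel": [0.0, 0.0, 3.9], "twist": 0.0}, {"claw": 0.3, "travel": [0.0, 0.0, 3.9], "twist": 0.0}, {"claw": 0.3, "travel": [0.0, 0.0, 3.4], "twist": 0.0}, {"claw": 0.3, "travel": [0.0, 0.0, 0.0], "twist": 0.0}], squeeze=20)

```text
t: 7.55
position: [0.7189, -0.0097, 0.0352]
orientation: [[-0.992, 0.124, -0.009], [0.124, 0.992, -0.0], [0.009, -0.001, -1.0]]
ft_force: [-1.8, -0.3, -2.5]
finger_gap: 0.0455
finger_force: 22.2
```

```bash
cat > hf.py <<'E'
from h import *
q=np.load("hold.npy");c,s_=np.cos(q[2]),np.sin(q[2]);Rz=np.array([[c,-s_,0],[s_,c,0],[0,0,1]])
def hs():
    s=sensors.observe();R=np.array(s["orientation"]);print("holder-frame tcp",(Rz.T@(np.array(s["position"])-[q[0],q[1],0])).round(4),"rel yaw",round(np.arctan2(R[1,1],R[0,1])-np.pi/2-q[2],4),"f",np.array(s["ft_force"]).round(1),"gap",round(float(s["finger_gap"]),4),"t",round(float(s["t"]),2),"tz",R[:,2].round(3))
    return s
if __name__=="__main__":hs()
E
python3 hf.py
```

```text
holder-frame tcp [ 0.1268 -0.0078  0.0352] rel yaw -0.0044 f [-1.8 -0.3 -2.5] gap 0.0455 t 7.55 tz [-0.009 -0.    -1.   ]
```

Emit:
move_arm(motion=[{"claw": 0.3, "travel": [0.0, 0.7, -0.1], "twist": 0.0}, {"claw": 0.3, "travel": [0.4, 0.0, -0.2], "twist": 0.0}, {"claw": 0.3, "travel": [0.5, 0.0, -0.4], "twist": 0.0}, {"claw": 0.3, "travel": [0.6, 0.0, -0.4], "twist": 0.0}, {"claw": 0.3, "travel": [0.0, 0.0, 0.0], "twist": 0.0}])

```text
t: 7.97
position: [0.7096, 0.0002, 0.0554]
orientation: [[-0.992, 0.123, 0.003], [0.123, 0.992, -0.0], [-0.003, 0.0, -1.0]]
ft_force: [-0.1, 0.1, -1.4]
finger_gap: 0.0455
finger_force: 22.3
```

```bash
python3 hf.py
```

```text
holder-frame tcp [0.1164 0.001  0.0554] rel yaw -0.0034 f [-0.1  0.1 -1.4] gap 0.0455 t 7.97 tz [ 0.003 -0.    -1.   ]
```

Emit:
move_arm(motion=[{"claw": 0.3, "travel": [-1.5, 0.0, 0.0], "twist": 0.0}, {"claw": 0.3, "travel": [0.0, 0.0, 0.0], "twist": 0.0}, {"claw": 0.3, "travel": [0.0, 0.0, 0.0], "twist": 0.0}, {"claw": 0.3, "travel": [0.0, 0.0, 0.0], "twist": 0.0}])

```text
t: 8.3
position: [0.724, -0.0018, 0.0526]
orientation: [[-0.992, 0.124, -0.0], [0.124, 0.992, 0.0], [0.0, 0.0, -1.0]]
ft_force: [-0.2, -0.2, -1.3]
finger_gap: 0.0452
finger_force: 22.2
```

```bash
python3 hf.py;python3 - <<'E'
from h import *
p,s=shot("w_t0")
hsv=cv2.cvtColor(p["img"],cv2.COLOR_RGB2HSV);red=((hsv[...,0]<8)|(hsv[...,0]>172))&(hsv[...,1]>140)&(hsv[...,2]>40);red[:120]=0;red[:,:220]=0;red[:,300:]=0
ys,xs=np.nonzero(red);print(xs.min(),xs.max(),ys.min(),ys.max(),len(xs))
E
```

```text
holder-frame tcp [0.1309 0.0007 0.0526] rel yaw -0.0037 f [-0.2 -0.2 -1.3] gap 0.0452 t 8.3 tz [-0.  0. -1.]
247 269 155 169 297
```

```bash
cat > tilt.py <<'E'
"""module tilt in hand from the red key in the wrist picture"""
from h import *
from scipy.optimize import least_squares
L=.0565;G=.0222   # pivot above underside; pivot behind TCP
def pts(th,lat,ax=0,l=0):
    # tool coords: x_t=-module x when upright. module pt (mx,mz) about pivot
    o=[]
    for mx,my,mz in((-.039,0,0),(-.039,0,.028),(-.036,0,.028),(-.039,.004,.003),(-.039,-.004,.003)):
        x,z=mx-ax,mz-L-l;X=x*np.cos(th)-z*np.sin(th);Z=x*np.sin(th)+z*np.cos(th)
        o.append([-X,my+lat,-G-Z])
    return np.array(o)
def projt(p,T):
    H=np.array(p["hand_eye"]);c=(T-H[:3,3])@H[:3,:3];n=np.hypot(c[:,0],c[:,1]);k=np.arctan2(n,c[:,2])/n
    return np.c_[p["cx"]+p["fx"]*k*c[:,0],p["cy"]+p["fy"]*k*c[:,1]]
def red(p):
    h=cv2.cvtColor(p["img"],cv2.COLOR_RGB2HSV);r=((h[...,0]<8)|(h[...,0]>172))&(h[...,1]>140)&(h[...,2]>40);r[:110]=0;r[300:]=0;r[:,:225]=0;r[:,295:]=0
    n,l,st,_=cv2.connectedComponentsWithStats(r.astype(np.uint8));
    if n<2:return None
    i=1+st[1:,4].argmax();return st[i]
if __name__=="__main__":
    import pickle,sys
    if len(sys.argv)>1:shot(sys.argv[1]);L_=[sys.argv[1]]
    else:L_=["w_h2","w_t0"]
    for n in L_:
        p,s=pickle.load(open(n+".pkl","rb"));b=red(p);print(n,"red col %d-%d row %d-%d n%d"%(b[0],b[0]+b[2],b[1],b[1]+b[3],b[4]))
    for t in(0,.1,.2,.3,.4,.5,.6,.7):print(t,projt(p,pts(t,0)).round()[:3].tolist())
E
python3 tilt.py
```

```text
w_h2 red col 250-272 row 153-181 n543
w_t0 red col 247-270 row 155-170 n297
0 [[257.0, 153.0], [256.0, 161.0], [256.0, 167.0]]
0.1 [[257.0, 161.0], [256.0, 165.0], [256.0, 171.0]]
0.2 [[257.0, 170.0], [256.0, 170.0], [256.0, 176.0]]
0.3 [[257.0, 179.0], [256.0, 176.0], [256.0, 181.0]]
0.4 [[257.0, 188.0], [257.0, 182.0], [257.0, 187.0]]
0.5 [[257.0, 197.0], [257.0, 188.0], [257.0, 193.0]]
0.6 [[257.0, 207.0], [257.0, 194.0], [257.0, 199.0]]
0.7 [[257.0, 216.0], [257.0, 201.0], [257.0, 206.0]]
```

Emit:
move_arm(motion=[{"claw": 0.3, "travel": [0.0, 0.0, 0.8], "twist": -0.004}, {"claw": 0.3, "travel": [0.0, 0.0, 0.7], "twist": 0.0}, {"claw": 0.3, "travel": [0.0, 0.0, 0.0], "twist": 0.0}, {"claw": 0.3, "travel": [0.0, 0.0, 0.0], "twist": 0.0}])

```text
t: 8.68
position: [0.7234, -0.0018, 0.036]
orientation: [[-0.993, 0.12, -0.002], [0.12, 0.993, -0.0], [0.002, -0.0, -1.0]]
ft_force: [0.2, -0.2, -1.2]
finger_gap: 0.0457
finger_force: 22.3
```

```bash
python3 hf.py
```

```text
holder-frame tcp [0.1303 0.0006 0.036 ] rel yaw 0.0003 f [ 0.2 -0.2 -1.2] gap 0.0457 t 8.68 tz [-0.002 -0.    -1.   ]
```

Emit:
move_arm(motion=[{"claw": 0.3, "travel": [0.6, 0.0, -0.1], "twist": 0.0}, {"claw": 0.3, "travel": [0.65, 0.0, -0.4], "twist": 0.0}, {"claw": 0.3, "travel": [0.65, 0.0, -0.4], "twist": 0.0}, {"claw": 0.3, "travel": [0.0, 0.0, 0.0], "twist": 0.0}, {"claw": 0.3, "travel": [0.0, 0.0, 0.0], "twist": 0.0}])

```text
t: 9.1
position: [0.7053, 0.0005, 0.0473]
orientation: [[-0.993, 0.119, 0.001], [0.119, 0.993, -0.0], [-0.001, 0.0, -1.0]]
ft_force: [0.9, 0.1, -1.7]
finger_gap: 0.0454
finger_force: 21.4
```

```bash
python3 hf.py;python3 tilt.py w_t1|head -1
```

```text
holder-frame tcp [0.1121 0.0008 0.0473] rel yaw 0.0005 f [ 0.9  0.1 -1.7] gap 0.0454 t 9.1 tz [ 0.001 -0.    -1.   ]
w_t1 red col 247-269 row 170-192 n397
```

Emit:
move_arm(motion=[{"claw": 0.3, "travel": [0.5, 0.0, 0.0], "twist": 0.0}, {"claw": 0.3, "travel": [0.6, 0.0, -0.1], "twist": 0.0}, {"claw": 0.3, "travel": [0.5, 0.0, -0.1], "twist": 0.0}, {"claw": 0.3, "travel": [0.0, 0.0, 0.0], "twist": 0.0}, {"claw": 0.3, "travel": [0.0, 0.0, 0.0], "twist": 0.0}])

```text
t: 9.57
position: [0.6914, 0.0023, 0.0496]
orientation: [[-0.993, 0.12, 0.004], [0.12, 0.993, -0.0], [-0.004, 0.0, -1.0]]
ft_force: [5.1, -0.4, 5.2]
finger_gap: 0.0458
finger_force: 22.8
```

```bash
python3 hf.py;python3 tilt.py w_t2|head -1
```

```text
holder-frame tcp [0.098  0.0008 0.0496] rel yaw 0.0003 f [ 5.1 -0.4  5.2] gap 0.0458 t 9.57 tz [ 0.004 -0.    -1.   ]
w_t2 red col 248-268 row 186-200 n256
```

Emit:
move_arm(motion=[{"claw": 0.3, "travel": [0.0, 0.0, -2.5], "twist": 0.0}, {"claw": 0.3, "travel": [0.0, 0.0, -4.0], "twist": 0.0}, {"claw": 0.3, "travel": [0.0, 0.0, -4.0], "twist": 0.0}, {"claw": 0.3, "travel": [3.5, 0.0, 0.0], "twist": 0.0}, {"claw": 0.3, "travel": [3.6, 0.0, 0.0], "twist": 0.0}])

```text
t: 10.03
position: [0.6204, 0.0109, 0.1553]
orientation: [[-0.993, 0.12, 0.004], [0.12, 0.993, 0.0], [-0.003, 0.001, -1.0]]
ft_force: [-1.9, 0.5, -3.0]
finger_gap: 0.046
finger_force: 22.1
```

Emit:
move_arm(motion=[{"claw": 0.3, "travel": [3.6, 0.0, 0.0], "twist": 0.0}, {"claw": 0.3, "travel": [3.6, 0.0, 0.0], "twist": 0.0}, {"claw": 0.3, "travel": [0.0, 0.0, 0.0], "twist": 0.0}, {"claw": 0.3, "travel": [0.0, 0.0, 0.0], "twist": 0.0}])

```text
t: 10.37
position: [0.5446, 0.0196, 0.1525]
orientation: [[-0.993, 0.119, -0.004], [0.119, 0.993, -0.0], [0.004, -0.001, -1.0]]
ft_force: [1.1, 1.0, -1.4]
finger_gap: 0.0456
finger_force: 22.0
```

```bash
python3 hf.py;python3 tilt.py w_t3|head -1
python3 - <<'E'
from tilt import *;import pickle
p,s=pickle.load(open("w_t3.pkl","rb"))
h=cv2.cvtColor(p["img"],cv2.COLOR_RGB2HSV);r=((h[...,0]<8)|(h[...,0]>172))&(h[...,1]>140)&(h[...,2]>40)
n,l,st,ce=cv2.connectedComponentsWithStats(r.astype(np.uint8));print([(st[i].tolist(),ce[i].round(1).tolist()) for i in range(1,n) if st[i,4]>8])
E
```

```text
holder-frame tcp [-0.0498  0.0005  0.1525] rel yaw 0.0007 f [ 1.1  1.  -1.4] gap 0.0456 t 10.37 tz [-0.004 -0.    -1.   ]
w_t3 red col 248-268 row 187-195 n133
[([65, 142, 21, 16, 146], [74.5, 150.3]), ([248, 187, 20, 8, 133], [257.4, 189.8]), ([111, 351, 15, 14, 100], [118.6, 358.0])]
```

Emit:
move_arm(motion=[{"claw": 0.3, "travel": [-0.4, -0.05, 3.0], "twist": 0.0}, {"claw": 0.3, "travel": [-0.4, 0.0, 0.7], "twist": 0.0}, {"claw": 0.3, "travel": [-0.3, 0.0, 0.6], "twist": 0.0}, {"claw": 0.3, "travel": [0.0, 0.0, 0.0], "twist": 0.0}, {"claw": 0.3, "travel": [0.0, 0.0, 0.0], "twist": 0.0}])

```text
t: 10.83
position: [0.5589, 0.0176, 0.1101]
orientation: [[-0.993, 0.12, -0.001], [0.12, 0.993, -0.0], [0.001, -0.0, -1.0]]
ft_force: [1.0, 1.0, -1.9]
finger_gap: 0.0459
finger_force: 21.9
```

```bash
python3 hf.py
```

```text
holder-frame tcp [-0.0353  0.0002  0.1101] rel yaw 0.0002 f [ 1.   1.  -1.9] gap 0.0459 t 10.83 tz [-0.001 -0.    -1.   ]
```

Emit:
move_arm(motion=[{"claw": 0.3, "travel": [0.3, 0.0, 0.0], "twist": 0.0}, {"claw": 0.3, "travel": [-0.24, 0.0, 0.44], "twist": 0.0}, {"claw": 0.3, "travel": [-0.24, 0.0, 0.44], "twist": 0.0}, {"claw": 0.3, "travel": [0.0, 0.0, 0.0], "twist": 0.0}])

```text
t: 11.17
position: [0.5605, 0.0174, 0.1011]
orientation: [[-0.993, 0.119, 0.0], [0.119, 0.993, -0.0], [-0.0, -0.0, -1.0]]
ft_force: [0.7, 0.1, -1.1]
finger_gap: 0.0458
finger_force: 22.0
```

```bash
python3 hf.py
```

```text
holder-frame tcp [-0.0337  0.0002  0.1011] rel yaw 0.0004 f [ 0.7  0.1 -1.1] gap 0.0458 t 11.17 tz [ 0. -0. -1.]
```

Emit:
move_arm(motion=[{"claw": 0.3, "travel": [-0.2, 0.0, 0.35], "twist": 0.0}, {"claw": 0.3, "travel": [0.0, 0.0, 0.0], "twist": 0.0}])

```text
t: 11.33
position: [0.5624, 0.0172, 0.0976]
orientation: [[-0.993, 0.12, -0.0], [0.12, 0.993, 0.0], [0.0, -0.0, -1.0]]
ft_force: [-0.3, -0.3, -0.8]
finger_gap: 0.0456
finger_force: 22.0
```

```bash
python3 hf.py;python3 tilt.py w_t4|head -1
```

```text
holder-frame tcp [-0.0317  0.0002  0.0976] rel yaw 0.0003 f [-0.3 -0.3 -0.8] gap 0.0456 t 11.33 tz [-0.  0. -1.]
w_t4 red col 248-268 row 187-194 n130
```

Emit:
move_arm(motion=[{"claw": 0.3, "travel": [-0.2, 0.0, 0.35], "twist": 0.0}, {"claw": 0.3, "travel": [0.0, 0.0, 0.0], "twist": 0.0}])

```text
t: 11.55
position: [0.5652, 0.0166, 0.0945]
orientation: [[-0.993, 0.119, 0.002], [0.119, 0.993, -0.001], [-0.002, -0.0, -1.0]]
ft_force: [2.7, -2.8, -2.0]
finger_gap: 0.0455
finger_force: 22.0
```

Emit:
move_arm(motion=[{"claw": 0.3, "travel": [-0.1, 0.0, 0.18], "twist": 0.0}, {"claw": 0.3, "travel": [0.0, 0.0, 0.0], "twist": 0.0}])

```text
t: 11.72
position: [0.5661, 0.0166, 0.0928]
orientation: [[-0.993, 0.119, 0.001], [0.119, 0.993, -0.0], [-0.001, -0.0, -1.0]]
ft_force: [3.3, -1.8, -1.3]
finger_gap: 0.0457
finger_force: 22.0
```

```bash
python3 hf.py;python3 tilt.py w_t5|head -1
```

```text
holder-frame tcp [-0.028   0.      0.0928] rel yaw 0.0004 f [ 3.3 -1.8 -1.3] gap 0.0457 t 11.72 tz [ 0.001 -0.    -1.   ]
w_t5 red col 248-268 row 187-200 n225
```

Emit:
move_arm(motion=[{"claw": 0.3, "travel": [-0.2, -0.03, 0.25], "twist": 0.0}, {"claw": 0.3, "travel": [0.0, 0.0, 0.0], "twist": 0.0}])

```text
t: 11.93
position: [0.5676, 0.0163, 0.09]
orientation: [[-0.993, 0.12, 0.0], [0.12, 0.993, 0.0], [-0.0, 0.0, -1.0]]
ft_force: [2.7, -1.7, -1.0]
finger_gap: 0.0456
finger_force: 22.1
```

Emit:
move_arm(motion=[{"claw": 0.3, "travel": [-0.15, 0.0, 0.25], "twist": 0.0}, {"claw": 0.3, "travel": [0.0, 0.0, 0.0], "twist": 0.0}])

```text
t: 12.1
position: [0.5689, 0.0161, 0.0874]
orientation: [[-0.993, 0.12, 0.0], [0.12, 0.993, -0.0], [-0.0, -0.0, -1.0]]
ft_force: [2.6, -2.9, -1.4]
finger_gap: 0.0457
finger_force: 22.1
```

```bash
python3 hf.py;python3 tilt.py w_t6|head -1
```

```text
holder-frame tcp [-0.0252 -0.0001  0.0874] rel yaw 0.0003 f [ 2.6 -2.9 -1.4] gap 0.0457 t 12.1 tz [ 0. -0. -1.]
w_t6 red col 248-268 row 187-201 n234
```

Emit:
move_arm(motion=[{"claw": 0.3, "travel": [-0.15, -0.03, 0.25], "twist": 0.0}, {"claw": 0.3, "travel": [0.0, 0.0, 0.0], "twist": 0.0}])

```text
t: 12.32
position: [0.5698, 0.0158, 0.0848]
orientation: [[-0.993, 0.12, -0.001], [0.12, 0.993, 0.0], [0.001, 0.0, -1.0]]
ft_force: [0.2, -1.9, 1.3]
finger_gap: 0.0453
finger_force: 22.5
```

Emit:
move_arm(motion=[{"claw": 0.3, "travel": [-0.15, 0.0, 0.25], "twist": 0.0}, {"claw": 0.3, "travel": [0.0, 0.0, 0.0], "twist": 0.0}])

```text
t: 12.48
position: [0.5697, 0.0158, 0.0821]
orientation: [[-0.993, 0.12, -0.004], [0.12, 0.993, 0.001], [0.004, 0.0, -1.0]]
ft_force: [-5.2, 0.7, 3.7]
finger_gap: 0.0454
finger_force: 23.7
```

```bash
python3 hf.py;python3 tilt.py w_t7|head -1
```

```text
holder-frame tcp [-0.0244 -0.0003  0.0821] rel yaw 0.0002 f [-5.2  0.7  3.7] gap 0.0454 t 12.48 tz [-0.004  0.001 -1.   ]
w_t7 red col 248-268 row 190-200 n165
```

Emit:
move_arm(motion=[{"claw": 0.3, "travel": [0.0, 0.0, 0.2], "twist": 0.0}, {"claw": 0.3, "travel": [0.0, 0.0, 0.0], "twist": 0.0}])

```text
t: 12.7
position: [0.5697, 0.0159, 0.0811]
orientation: [[-0.993, 0.12, -0.004], [0.12, 0.993, 0.001], [0.004, 0.0, -1.0]]
ft_force: [-8.1, 1.1, 14.0]
finger_gap: 0.0458
finger_force: 25.3
```

Emit:
move_arm(motion=[{"claw": 0.3, "travel": [-0.05, 0.0, 0.2], "twist": 0.0}, {"claw": 0.3, "travel": [0.0, 0.0, 0.0], "twist": 0.0}])

```text
t: 12.87
position: [0.5704, 0.0158, 0.0801]
orientation: [[-0.993, 0.12, -0.004], [0.12, 0.993, 0.0], [0.004, 0.0, -1.0]]
ft_force: [-11.3, 1.2, 25.3]
finger_gap: 0.0459
finger_force: 27.6
```

```bash
python3 hf.py;python3 tilt.py w_t8|head -1
```

```text
holder-frame tcp [-0.0237 -0.0002  0.0801] rel yaw 0.0003 f [-11.3   1.2  25.3] gap 0.0459 t 12.87 tz [-0.004  0.    -1.   ]
w_t8 red col 248-268 row 190-199 n151
```

Emit:
move_arm(motion=[{"claw": 0.3, "travel": [0.0, 0.0, 0.0], "twist": 0.0}, {"claw": 0.3, "travel": [0.0, 0.0, 0.0], "twist": 0.0}, {"claw": 0.3, "travel": [-0.05, 0.0, 0.1], "twist": 0.0}, {"claw": 0.3, "travel": [-0.05, 0.0, 0.1], "twist": 0.0}, {"claw": 0.3, "travel": [0.0, 0.0, 0.0], "twist": 0.0}], squeeze=70)

```text
t: 13.33
position: [0.5704, 0.0158, 0.0801]
orientation: [[-0.993, 0.12, -0.005], [0.12, 0.993, 0.001], [0.005, 0.0, -1.0]]
ft_force: [-25.4, 1.6, 53.1]
finger_gap: 0.0449
finger_force: 70.7
```

```bash
python3 hf.py;python3 tilt.py w_t9|head -1
```

```text
holder-frame tcp [-0.0237 -0.0002  0.0801] rel yaw 0.0003 f [-25.4   1.6  53.1] gap 0.0449 t 13.33 tz [-0.005  0.001 -1.   ]
w_t9 red col 248-268 row 190-199 n171
```

Emit:
move_arm(motion=[{"claw": 0.3, "travel": [0.1, 0.0, -0.2], "twist": 0.0}, {"claw": 0.3, "travel": [0.05, 0.0, -0.13], "twist": 0.0}, {"claw": 0.3, "travel": [0.0, 0.0, 0.0], "twist": 0.0}, {"claw": 0.64, "travel": [0.0, 0.0, 0.0], "twist": 0.0}, {"claw": 0.64, "travel": [0.0, 0.0, 0.0], "twist": 0.0}], squeeze=20)

```text
t: 13.8
position: [0.5716, 0.0156, 0.0796]
orientation: [[-0.993, 0.12, -0.0], [0.12, 0.993, 0.0], [0.0, 0.0, -1.0]]
ft_force: [-0.6, 0.8, 0.8]
finger_gap: 0.0548
finger_force: 0.0
```

```bash
python3 hf.py;python3 tilt.py w_t10|head -1
```

```text
holder-frame tcp [-0.0225 -0.0003  0.0796] rel yaw 0.0003 f [-0.6  0.8  0.8] gap 0.0548 t 13.8 tz [-0.  0. -1.]
w_t10 red col 248-268 row 186-194 n126
```

Emit:
move_arm(motion=[{"claw": 0.64, "travel": [0.0, 0.0, -1.5], "twist": 0.0}, {"claw": 0.64, "travel": [0.0, 0.0, -3.5], "twist": 0.0}, {"claw": 0.64, "travel": [0.0, 0.0, -4.0], "twist": 0.0}, {"claw": 0.64, "travel": [0.0, 0.0, -4.0], "twist": 0.0}, {"claw": 0.64, "travel": [0.0, 0.0, -2.5], "twist": 0.0}])

```text
t: 14.27
position: [0.5729, 0.0155, 0.2386]
orientation: [[-0.993, 0.12, 0.003], [0.12, 0.993, 0.0], [-0.003, 0.001, -1.0]]
ft_force: [0.5, 0.8, 0.3]
finger_gap: 0.0548
finger_force: 0.0
```

Emit:
move_arm(motion=[{"claw": 0.64, "travel": [0.0, 0.0, 0.0], "twist": 0.0}, {"claw": 0.64, "travel": [0.0, 0.0, 0.0], "twist": 0.0}])

```text
t: 14.43
position: [0.5726, 0.0155, 0.2362]
orientation: [[-0.993, 0.12, 0.003], [0.12, 0.993, 0.0], [-0.003, 0.0, -1.0]]
ft_force: [0.1, 0.2, 0.1]
finger_gap: 0.0545
finger_force: 0.0
```

```bash
cat > seat.py <<'E'
from hf import *
import pickle
s=hs();p,s=shot("w_seat");mw=[m for m in finder.trace("bone_module",p)]
ps=snapshot("scene");ms=finder.trace("bone_module",ps);cv2.imwrite("pics/sc_seat.png",ps["img"][:,:,::-1])
pickle.dump((p,s,mw,ps,ms),open("seat.pkl","wb"))
for m in mw:print("w",m["confidence"],m["point"],m["pixels"].sum())
for m in ms:print("s",m["confidence"],m["point"],m["pixels"].sum())
th=np.linspace(0,2*np.pi,40)
cy=lambda r,z:np.c_[r*np.cos(th),r*np.sin(th),0*th+z]
bx=lambda z,k=1:np.array([[a*.028*k,b*.023*k,z] for a in(-1,1) for b in(-1,1)])
parts=[np.r_[cy(.036,.022),cy(.036,.028)],np.r_[bx(.028),bx(.064)],np.r_[bx(.064,.9),cy(.012,.072)]]
def sil(P,S,off,t,d=q[5]):
    Ry=np.array([[np.cos(t),0,-np.sin(t)],[0,1,0],[np.sin(t),0,np.cos(t)]]);im=np.zeros((384,512),np.uint8)
    for A in parts:
        X=(np.array([0,0,.062])+(A+[0,0,d-.022+off])@Ry.T)@Rz.T+[q[0],q[1],0]
        cv2.fillConvexPoly(im,cv2.convexHull(proj(P,X,S).astype(np.float32)).round().astype(int),1)
    return im>0
for nm,P,S,M in(("w",p,s,mw),("s",ps,None,ms)):
    best=[]
    for t in(.42,.48,.54,.6,.66):
        row=[]
        for off in(-.003,0,.003,.006,.01,.015):
            a=sil(P,S,off,t);row.append(max(((a&m["pixels"]).sum()/(a|m["pixels"]).sum() for m in M),default=0))
        print(nm,t,np.round(row,3))
E
python3 seat.py
```

```text
holder-frame tcp [-0.0214 -0.0003  0.2362] rel yaw 0.0004 f [0.1 0.2 0.1] gap 0.0545 t 14.43 tz [ 0.003  0.    -1.   ]
w 0.77 [100.2, 97.1] 2432
w 0.69 [17.7, 98.6] 1581
w 0.67 [119.2, 229.3] 2219
w 0.66 [10.5, 177.1] 857
w 0.63 [259.0, 180.3] 3659
s 0.91 [279.7, 288.0] 777
s 0.89 [334.2, 283.9] 792
s 0.79 [252.2, 249.6] 632
s 0.66 [238.7, 183.7] 436
s 0.66 [235.1, 212.0] 2039
s 0.55 [300.0, 225.2] 540
w 0.42 [0.875 0.881 0.88  0.872 0.846 0.82 ]
w 0.48 [0.891 0.88  0.873 0.853 0.834 0.806]
w 0.54 [0.884 0.875 0.856 0.841 0.813 0.783]
w 0.6 [0.882 0.861 0.85  0.821 0.783 0.734]
w 0.66 [0.875 0.849 0.812 0.779 0.742 0.684]
s 0.42 [0.798 0.778 0.727 0.675 0.616 0.532]
s 0.48 [0.84  0.794 0.749 0.706 0.631 0.56 ]
s 0.54 [0.822 0.829 0.77  0.725 0.648 0.571]
s 0.6 [0.851 0.84  0.805 0.733 0.66  0.588]
s 0.66 [0.837 0.828 0.778 0.757 0.67  0.594]
```

```bash
cat > blue.py <<'E'
from h import *
import pickle,sys
def blue(p,s,z=.108,v=True):
    h=cv2.cvtColor(p["img"],cv2.COLOR_RGB2HSV);b=((h[...,0]>100)&(h[...,0]<125)&(h[...,1]>90)&(h[...,2]>35)).astype(np.uint8)
    n,l,st,_=cv2.connectedComponentsWithStats(cv2.morphologyEx(b,cv2.MORPH_CLOSE,np.ones((5,5))))
    i=1+st[1:,4].argmax();ys,xs=np.nonzero((l==i)&(b>0));P=np.c_[xs,ys].astype(np.float32)
    X=np.array([at(p,u,z,s)[:2] for u in P]);c=X.mean(0);_,_,vt=np.linalg.svd(X-c);d=vt[0]*np.sign(vt[0][1]);t=(X-c)@d
    lo,hi=np.percentile(t,.5),np.percentile(t,99.5);w=(X-c)@vt[1]
    m=c+d*(lo+hi)/2;print("n",len(xs),"bbox",st[i][:4],"len",(hi-lo).round(4),"thick",np.ptp(np.percentile(w,[2,98])).round(4),"mid",m.round(4),"centroid",c.round(4),"yaw",np.arctan2(-d[0],d[1]).round(4))
    return m,np.arctan2(-d[0],d[1])
if __name__=="__main__":
    for n in sys.argv[1:]:
        if n[0]=="+":n=n[1:];p,s=shot(n)
        else:p,s=pickle.load(open(n+".pkl","rb"))
        print(np.round(s["position"],4));blue(p,s)
E
python3 blue.py w_rack
python3 -c "
from plan import *
plan((.44,.33,.2362),-.28)"
```

```text
[0.501  0.3084 0.2313]
n 1112 bbox [381 229  60  50] len 0.0913 thick 0.0298 mid [0.591  0.4833] centroid [0.5917 0.4843] yaw -0.5536
[{"travel":[1.05,1.85,-0.02],"twist":0.108},{"travel":[1.24,1.73,-0.02],"twist":0.108},{"travel":[1.42,1.59,-0.02],"twist":0.108},{"travel":[1.58,1.42,-0.02],"twist":0.108},{"travel":[1.73,1.25,-0.02],"twist":0.108}]
[{"travel":[1.85,1.05,-0.02],"twist":0.108},{"travel":[1.95,0.85,-0.02],"twist":0.108},{"travel":[2.03,0.63,-0.02],"twist":0.108},{"travel":[2.09,0.41,-0.02],"twist":0.108},{"travel":[2.12,0.18,-0.02],"twist":0.108}]
[{"travel":[2.13,-0.05,-0.02],"twist":0.108},{"travel":[2.11,-0.28,-0.02],"twist":0.108},{"travel":[2.07,-0.50,-0.02],"twist":0.108},{"travel":[2.00,-0.72,-0.02],"twist":0.108},{"travel":[1.91,-0.93,-0.02],"twist":0.108}]
[{"travel":[1.80,-1.14,-0.02],"twist":0.108}]
```

```bash
sed -i 's/    n,l,st,_=cv2/    e=proj(p,[[.419,.268,z],[.4565,.3995,z]],s);k=np.zeros(b.shape,np.uint8);cv2.line(k,tuple(map(int,e[0]+(e[0]-e[1])*.1)),tuple(map(int,e[1]+(e[1]-e[0])*.1)),1,30);b\&=k\n    n,l,st,_=cv2/' blue.py; python3 blue.py w_rack
```

```text
[0.501  0.3084 0.2313]
n 542 bbox [277 106  79  32] len 0.0752 thick 0.006 mid [0.4466 0.3627] centroid [0.4467 0.3631] yaw -0.2925
```

Emit:
move_arm(motion=[{"claw": 0.64, "travel": [1.05, 1.85, 0.0], "twist": 0.108}, {"claw": 0.64, "travel": [1.24, 1.73, 0.0], "twist": 0.108}, {"claw": 0.64, "travel": [1.42, 1.59, 0.0], "twist": 0.108}, {"claw": 0.64, "travel": [1.58, 1.42, 0.0], "twist": 0.108}, {"claw": 0.64, "travel": [1.73, 1.25, 0.0], "twist": 0.108}])

```text
t: 15.05
position: [0.5296, 0.1144, 0.2334]
orientation: [[-0.787, 0.617, -0.003], [0.617, 0.787, -0.001], [0.002, -0.002, -1.0]]
ft_force: [0.6, -0.7, -0.4]
finger_gap: 0.0549
finger_force: 0.0
```

Emit:
move_arm(motion=[{"claw": 0.64, "travel": [1.85, 1.05, 0.0], "twist": 0.108}, {"claw": 0.64, "travel": [1.95, 0.85, 0.0], "twist": 0.108}, {"claw": 0.64, "travel": [2.03, 0.63, 0.0], "twist": 0.108}, {"claw": 0.64, "travel": [2.09, 0.41, 0.0], "twist": 0.108}, {"claw": 0.64, "travel": [2.12, 0.18, 0.0], "twist": 0.108}])

```text
t: 15.47
position: [0.4888, 0.2126, 0.2335]
orientation: [[-0.358, 0.934, -0.002], [0.934, 0.358, -0.001], [-0.0, -0.003, -1.0]]
ft_force: [1.5, 0.3, 0.4]
finger_gap: 0.0544
finger_force: 0.0
```

Emit:
move_arm(motion=[{"claw": 0.64, "travel": [2.13, -0.05, 0.0], "twist": 0.108}, {"claw": 0.64, "travel": [2.11, -0.28, 0.0], "twist": 0.108}, {"claw": 0.64, "travel": [2.07, -0.5, 0.0], "twist": 0.108}, {"claw": 0.64, "travel": [2.0, -0.72, 0.0], "twist": 0.108}, {"claw": 0.64, "travel": [1.91, -0.93, 0.0], "twist": 0.108}])

```text
t: 15.88
position: [0.4481, 0.3108, 0.2334]
orientation: [[0.173, 0.985, -0.002], [0.985, -0.173, -0.001], [-0.002, -0.002, -1.0]]
ft_force: [0.9, 0.1, -0.3]
finger_gap: 0.0547
finger_force: 0.0
```

Emit:
move_arm(motion=[{"claw": 0.5, "travel": [1.8, -1.14, 0.0], "twist": 0.108}, {"claw": 0.5, "travel": [0.0, 0.0, 0.0], "twist": 0.0}, {"claw": 0.5, "travel": [0.0, 0.0, 0.0], "twist": 0.0}])

```text
t: 16.13
position: [0.4402, 0.3302, 0.2336]
orientation: [[0.27, 0.963, -0.002], [0.963, -0.27, -0.002], [-0.002, -0.001, -1.0]]
ft_force: [-0.9, -0.3, -0.4]
finger_gap: 0.0425
finger_force: 0.0
```

```bash
python3 blue.py +w_sh1
```

```text
[0.4402 0.3302 0.2336]
n 311 bbox [250 186   8  59] len 0.0601 thick 0.005 mid [0.4265 0.296 ] centroid [0.4259 0.2938] yaw -0.2787
```

```bash
sed -i 's/b=((h\[.*astype(np.uint8)$/I=p["img"].astype(int);b=((I[...,2]-I[...,0]>20)\&(I[...,2]-I[...,1]>8)).astype(np.uint8)/; s/np.ones((5,5))/np.ones((13,13))/' blue.py; grep -n "I=p" blue.py|head -2; python3 blue.py w_rack w_sh1
python3 - <<'E'
from h import *;import pickle
for n in("w_rack","w_sh1"):
    p,s=pickle.load(open(n+".pkl","rb"));a,b=np.array([.4163,.262,.108]),np.array([.4585,.406,.108])
    L=[]
    for t in np.linspace(0,1,31):
        u=proj(p,[a+(b-a)*t],s)[0].round().astype(int)
        w=p["img"][u[1]-4:u[1]+5,u[0]-4:u[0]+5].reshape(-1,3).astype(int) if 4<u[1]<380 and 4<u[0]<507 else np.zeros((1,3),int);i=(w[:,2]-w[:,0]).argmax();L.append(w[i].tolist())
    print(n,L)
E
```

```text
4:    h=cv2.cvtColor(p["img"],cv2.COLOR_RGB2HSV);I=p["img"].astype(int);b=((I[...,2]-I[...,0]>20)&(I[...,2]-I[...,1]>8)).astype(np.uint8)
[0.501  0.3084 0.2313]
n 1076 bbox [210  87 146  51] len 0.1374 thick 0.0066 mid [0.4376 0.3329] centroid [0.4376 0.3328] yaw -0.2917
[0.4402 0.3302 0.2336]
n 959 bbox [250 103  10 142] len 0.1363 thick 0.0066 mid [0.4378 0.3332] centroid [0.4389 0.3369] yaw -0.2906
w_rack [[41, 107, 75], [67, 103, 142], [67, 103, 142], [68, 104, 143], [68, 103, 142], [68, 103, 142], [71, 105, 144], [63, 89, 122], [50, 63, 79], [49, 65, 78], [49, 64, 77], [52, 65, 80], [55, 70, 84], [71, 97, 130], [73, 106, 141], [72, 105, 140], [76, 108, 144], [75, 106, 142], [76, 109, 143], [77, 108, 143], [80, 111, 146], [80, 111, 146], [76, 109, 142], [71, 105, 137], [77, 107, 144], [71, 102, 139], [71, 102, 139], [67, 101, 137], [67, 101, 137], [69, 102, 139], [55, 112, 84]]
w_sh1 [[42, 121, 86], [29, 57, 75], [29, 57, 75], [36, 58, 81], [36, 59, 79], [36, 59, 79], [35, 59, 76], [35, 59, 76], [46, 64, 84], [40, 59, 77], [50, 68, 86], [51, 68, 85], [51, 68, 85], [51, 68, 85], [52, 71, 85], [59, 75, 88], [61, 75, 88], [69, 83, 94], [97, 132, 170], [95, 130, 168], [95, 130, 168], [103, 136, 175], [103, 136, 175], [110, 143, 180], [100, 136, 171], [111, 144, 183], [108, 144, 180], [108, 145, 181], [108, 145, 181], [108, 145, 181], [90, 144, 107]]
```

Emit:
move_arm(motion=[{"claw": 0.5, "travel": [0.2, -0.32, 3.0], "twist": 0.018}, {"claw": 0.5, "travel": [0.0, 0.0, 3.8], "twist": 0.0}, {"claw": 0.5, "travel": [0.0, 0.0, 3.8], "twist": 0.0}, {"claw": 0.5, "travel": [0.0, 0.0, 0.0], "twist": 0.0}, {"claw": 0.5, "travel": [0.0, 0.0, 0.0], "twist": 0.0}])

```text
t: 16.6
position: [0.4376, 0.3309, 0.1276]
orientation: [[0.29, 0.957, -0.004], [0.957, -0.29, -0.003], [-0.004, -0.003, -1.0]]
ft_force: [-0.4, 0.3, 0.8]
finger_gap: 0.0428
finger_force: 0.0
```

```bash
python3 blue.py +w_sh2; python3 -c "
from h import *
s=sensors.observe();R=np.array(s['orientation']);print(np.arctan2(R[1,1],R[0,1]))"
```

```text
[0.4376 0.3309 0.1276]
n 2470 bbox [249 101  14 212] len 0.1374 thick 0.0067 mid [0.4376 0.3328] centroid [0.4403 0.3417] yaw -0.292
-0.2947512297144703
```

Emit:
move_arm(motion=[{"claw": 0.5, "travel": [0.18, -0.05, 2.3], "twist": 0.0}, {"claw": 0.5, "travel": [0.0, 0.0, 2.3], "twist": 0.0}, {"claw": 0.5, "travel": [0.0, 0.0, 0.0], "twist": 0.0}, {"claw": 0.0, "travel": [0.0, 0.0, 0.0], "twist": 0.0}, {"claw": 0.0, "travel": [0.0, 0.0, 0.0], "twist": 0.0}], squeeze=50)

```text
t: 17.07
position: [0.4398, 0.3353, 0.0853]
orientation: [[0.291, 0.957, 0.002], [0.957, -0.291, 0.002], [0.002, 0.002, -1.0]]
ft_force: [0.1, 1.1, -0.7]
finger_gap: 0.0193
finger_force: 0.0
```

Emit:
move_arm(motion=[{"claw": 0.0, "travel": [0.0, 0.0, 0.0], "twist": 0.0}, {"claw": 0.0, "travel": [0.0, 0.0, 0.0], "twist": 0.0}, {"claw": 0.0, "travel": [0.0, 0.0, 0.0], "twist": 0.0}, {"claw": 0.0, "travel": [0.0, 0.0, 0.0], "twist": 0.0}, {"claw": 0.0, "travel": [0.0, 0.0, 0.0], "twist": 0.0}])

```text
t: 17.48
position: [0.4395, 0.3355, 0.0853]
orientation: [[0.291, 0.957, 0.002], [0.957, -0.291, 0.002], [0.003, 0.002, -1.0]]
ft_force: [-2.0, 0.3, 8.4]
finger_gap: 0.0071
finger_force: 49.0
```

Emit:
move_arm(motion=[{"claw": 0.0, "travel": [0.0, 0.0, -1.0], "twist": 0.0}, {"claw": 0.0, "travel": [0.0, 0.0, -2.0], "twist": 0.0}, {"claw": 0.0, "travel": [0.0, 0.0, -2.5], "twist": 0.0}, {"claw": 0.0, "travel": [0.0, 0.0, -2.5], "twist": 0.0}, {"claw": 0.0, "travel": [0.0, 0.0, -1.0], "twist": 0.0}])

```text
t: 17.9
position: [0.44, 0.3357, 0.1775]
orientation: [[0.291, 0.957, 0.004], [0.957, -0.291, 0.003], [0.004, 0.003, -1.0]]
ft_force: [1.5, -0.1, -0.5]
finger_gap: 0.0073
finger_force: 49.5
```

```bash
python3 - <<'E'
from hf import *
import pickle
for n in("w_seat","w_hold"):
    p,s=pickle.load(open(n+".pkl","rb"));Rw,C=cam(p,s);print(n,"cam holder",(Rz.T@(C-[q[0],q[1],0])).round(3))
    for sy in(-1,1):
        u=proj(p,[Rz@[-.125,sy*.068,.05]+[q[0],q[1],0]],s)[0];I=p["img"].astype(int);P=[]
        for r in range(int(u[1])-28,int(u[1])+29):
            for c_ in range(int(u[0])-28,int(u[0])+29):
                if 0<=r<384 and I[r,c_].max()<75:P.append(Rz.T@(at(p,(c_,r),.054,s)-[q[0],q[1],0]))
        P=np.array(P)
        print(sy,"px",u.round(),len(P),"x",np.percentile(P[:,0],[1,5,50,95,99]).round(4),"y",np.percentile(P[:,1],[1,5,50,95,99]).round(4))
        for lo in np.arange(.052,.086,.004):
            a=P[(P[:,1]*sy>lo)&(P[:,1]*sy<lo+.004)]
            if len(a)>3:
                x=np.sort(a[:,0]);g=np.diff(x);i=g.argmax();print("  |y|%.3f"%lo,x[0].round(4),x[-1].round(4),"gap %.4f %.4f"%(x[i],x[i+1]) if g[i]>.002 else "")
E
```

```text
w_seat cam holder [-0.089  0.     0.38 ]
-1 px [196.  75.] 233 x [-0.136  -0.1353 -0.1278 -0.115  -0.1121] y [-0.0733 -0.0715 -0.0647 -0.0536 -0.0524]
  |y|0.052 -0.1318 -0.1149 gap -0.1262 -0.1184
  |y|0.056 -0.1354 -0.1139 gap -0.1262 -0.1185
  |y|0.060 -0.1356 -0.1152 gap -0.1264 -0.1198
  |y|0.064 -0.1357 -0.111 gap -0.1154 -0.1121
  |y|0.068 -0.136 -0.1111 gap -0.1167 -0.1124
  |y|0.072 -0.1361 -0.1158 gap -0.1316 -0.1180
1 px [319.  75.] 162 x [-0.1347 -0.1335 -0.1267 -0.1138 -0.111 ] y [0.0519 0.0531 0.0653 0.072  0.0736]
  |y|0.052 -0.1306 -0.1137 gap -0.1260 -0.1171
  |y|0.056 -0.133 -0.1138 gap -0.1261 -0.1172
  |y|0.060 -0.1343 -0.1174 gap -0.1263 -0.1185
  |y|0.064 -0.1346 -0.1109 gap -0.1154 -0.1120
  |y|0.068 -0.1337 -0.111 gap -0.1200 -0.1145
  |y|0.072 -0.135 -0.1112 gap -0.1281 -0.1179
w_hold cam holder [-0.087 -0.004  0.376]
-1 px [204.  67.] 287 x [-0.1365 -0.1357 -0.1273 -0.1137 -0.1117] y [-0.0737 -0.0722 -0.0651 -0.0541 -0.0523]
  |y|0.052 -0.1318 -0.114 gap -0.1262 -0.1184
  |y|0.056 -0.1361 -0.1139 gap -0.1259 -0.1194
  |y|0.060 -0.1358 -0.1156 gap -0.1267 -0.1192
  |y|0.064 -0.1367 -0.1108 gap -0.1153 -0.1121
  |y|0.068 -0.1364 -0.1117 gap -0.1152 -0.1130
  |y|0.072 -0.1362 -0.1126 gap -0.1294 -0.1194
1 px [328.  82.] 270 x [-0.1356 -0.1345 -0.1263 -0.113  -0.1106] y [0.0518 0.0535 0.0652 0.0724 0.0736]
  |y|0.052 -0.1305 -0.1131 gap -0.1255 -0.1182
  |y|0.056 -0.1345 -0.113 gap -0.1252 -0.1186
  |y|0.060 -0.1353 -0.1161 gap -0.1250 -0.1184
  |y|0.064 -0.1357 -0.1101 gap -0.1146 -0.1121
  |y|0.068 -0.1357 -0.1102 gap -0.1152 -0.1119
  |y|0.072 -0.1359 -0.1121 gap -0.1301 -0.1178
```

```bash
python3 -c "
from plan import *
plan((.4712,.0311,.1775),-.120)"
```

```text
[{"travel":[-3.14,1.32,0.00],"twist":-0.019},{"travel":[-3.16,1.26,0.00],"twist":-0.019},{"travel":[-3.19,1.19,0.00],"twist":-0.019},{"travel":[-3.21,1.13,0.00],"twist":-0.019},{"travel":[-3.23,1.07,0.00],"twist":-0.019}]
[{"travel":[-3.25,1.01,0.00],"twist":-0.019},{"travel":[-3.27,0.95,0.00],"twist":-0.019},{"travel":[-3.28,0.89,0.00],"twist":-0.019},{"travel":[-3.30,0.82,0.00],"twist":-0.019}]
```

Emit:
move_arm(motion=[{"claw": 0.0, "travel": [-3.14, 1.32, 0.0], "twist": -0.019}, {"claw": 0.0, "travel": [-3.16, 1.26, 0.0], "twist": -0.019}, {"claw": 0.0, "travel": [-3.19, 1.19, 0.0], "twist": -0.019}, {"claw": 0.0, "travel": [-3.21, 1.13, 0.0], "twist": -0.019}, {"claw": 0.0, "travel": [-3.23, 1.07, 0.0], "twist": -0.019}])

```text
t: 18.32
position: [0.4556, 0.1638, 0.1735]
orientation: [[0.197, 0.98, 0.001], [0.98, -0.197, 0.0], [0.0, 0.001, -1.0]]
ft_force: [0.6, 1.0, -1.1]
finger_gap: 0.0073
finger_force: 49.4
```

Emit:
move_arm(motion=[{"claw": 0.0, "travel": [-3.25, 1.01, 0.0], "twist": -0.019}, {"claw": 0.0, "travel": [-3.27, 0.95, 0.0], "twist": -0.019}, {"claw": 0.0, "travel": [-3.28, 0.89, 0.0], "twist": -0.019}, {"claw": 0.0, "travel": [-3.3, 0.8, 0.0], "twist": -0.019}, {"claw": 0.0, "travel": [0.0, 0.0, 0.0], "twist": 0.0}])

```text
t: 18.73
position: [0.4697, 0.0254, 0.1735]
orientation: [[0.125, 0.992, 0.001], [0.992, -0.125, -0.002], [-0.002, 0.001, -1.0]]
ft_force: [-0.4, 0.3, -0.8]
finger_gap: 0.0066
finger_force: 49.4
```

Emit:
move_arm(motion=[{"claw": 0.0, "travel": [0.0, 0.0, 0.0], "twist": 0.0}, {"claw": 0.0, "travel": [0.0, 0.0, 0.0], "twist": 0.0}])

```text
t: 18.9
position: [0.4694, 0.03, 0.1733]
orientation: [[0.125, 0.992, 0.0], [0.992, -0.125, 0.0], [0.0, 0.0, -1.0]]
ft_force: [-0.1, 0.1, -1.4]
finger_gap: 0.0072
finger_force: 49.4
```

```bash
cat > sh.py <<'E'
from hf import *
s=hs();R=np.array(s["orientation"]);print("angle err",(np.arctan2(R[1,1],R[0,1])-q[2]).round(4))
p,s=shot("w_"+__import__("sys").argv[1])
# blue edge in tool frame at grasp height
I=p["img"].astype(int);b=((I[...,2]-I[...,0]>20)&(I[...,2]-I[...,1]>8));b[:, :225]=0;b[:,290:]=0
ys,xs=np.nonzero(b);z=s["position"][2]+.0227
X=np.array([R.T@(at(p,(c_,r),z,s)-s["position"]) for c_,r in zip(xs,ys)]);print("blue tool x",np.percentile(X[:,0],[.5,99.5]).round(4),"y",np.percentile(X[:,1],[2,50,98]).round(4),len(X))
for lo in np.arange(-.07,.07,.02):
    a=X[(X[:,0]>lo)&(X[:,0]<lo+.02)];print(round(lo,2),len(a),a[:,1].mean().round(4) if len(a) else "")
E
python3 sh.py sh3
```

```text
holder-frame tcp [-0.1257  0.0017  0.1733] rel yaw -1.5759 f [-0.1  0.1 -1.4] gap 0.0072 t 18.9 tz [ 0.  0. -1.]
angle err -0.0051
blue tool x [-0.034   0.0662] y [-0.0033  0.0002  0.004 ] 3516
-0.07 0 
-0.05 90 0.0003
-0.03 482 0.0003
-0.01 597 0.0004
0.01 750 0.0004
0.03 829 0.0004
0.05 768 0.0004
0.07 0
```

Emit:
move_arm(motion=[{"claw": 0.0, "travel": [0.18, 0.17, 1.0], "twist": -0.005}, {"claw": 0.0, "travel": [0.0, 0.0, 2.0], "twist": 0.0}, {"claw": 0.0, "travel": [0.0, 0.0, 1.0], "twist": 0.0}, {"claw": 0.0, "travel": [0.0, 0.0, 0.0], "twist": 0.0}, {"claw": 0.0, "travel": [0.0, 0.0, 0.0], "twist": 0.0}])

```text
t: 19.37
position: [0.4706, 0.0321, 0.1322]
orientation: [[0.118, 0.993, -0.002], [0.993, -0.118, -0.0], [-0.0, -0.002, -1.0]]
ft_force: [-0.2, -0.5, -1.3]
finger_gap: 0.0068
finger_force: 49.4
```

```bash
python3 sh.py sh4|head -2
```

```text
holder-frame tcp [-0.1247  0.004   0.1322] rel yaw -1.5685 f [-0.2 -0.5 -1.3] gap 0.0068 t 19.37 tz [-0.002 -0.    -1.   ]
angle err 0.0023
```

Well aligned; go down gently.

Emit:
move_arm(motion=[{"claw": 0.0, "travel": [-0.03, 0.07, 0.6], "twist": 0.002}, {"claw": 0.0, "travel": [0.0, 0.0, 0.6], "twist": 0.0}, {"claw": 0.0, "travel": [0.0, 0.0, 0.0], "twist": 0.0}])

```text
t: 19.67
position: [0.4712, 0.0311, 0.1202]
orientation: [[0.121, 0.993, -0.002], [0.993, -0.121, -0.0], [-0.0, -0.002, -1.0]]
ft_force: [-0.4, -0.1, -1.6]
finger_gap: 0.0072
finger_force: 49.4
```

```bash
python3 hf.py
```

```text
holder-frame tcp [-0.124   0.0031  0.1202] rel yaw -1.5718 f [-0.4 -0.1 -1.6] gap 0.0072 t 19.67 tz [-0.002 -0.    -1.   ]
```

Emit:
move_arm(motion=[{"claw": 0.0, "travel": [0.0, 0.0, 0.5], "twist": 0.0}, {"claw": 0.0, "travel": [0.0, 0.0, 0.4], "twist": 0.0}, {"claw": 0.0, "travel": [0.0, 0.0, 0.0], "twist": 0.0}])

```text
t: 19.92
position: [0.4713, 0.031, 0.1112]
orientation: [[0.121, 0.993, -0.001], [0.993, -0.121, -0.0], [-0.0, -0.001, -1.0]]
ft_force: [-1.4, 0.2, -1.9]
finger_gap: 0.0067
finger_force: 49.4
```

```bash
python3 hf.py
```

```text
holder-frame tcp [-0.1239  0.003   0.1112] rel yaw -1.5718 f [-1.4  0.2 -1.9] gap 0.0067 t 19.92 tz [-0.001 -0.    -1.   ]
```

Emit:
move_arm(motion=[{"claw": 0.0, "travel": [0.0, -0.03, 0.5], "twist": 0.0}, {"claw": 0.0, "travel": [0.0, 0.0, 0.5], "twist": 0.0}, {"claw": 0.0, "travel": [0.0, 0.0, 0.5], "twist": 0.0}, {"claw": 0.0, "travel": [0.0, 0.0, 0.0], "twist": 0.0}])

```text
t: 20.25
position: [0.471, 0.0311, 0.0959]
orientation: [[0.121, 0.993, -0.001], [0.993, -0.121, -0.0], [-0.0, -0.001, -1.0]]
ft_force: [-0.9, 0.1, -1.9]
finger_gap: 0.0073
finger_force: 49.4
```

Emit:
move_arm(motion=[{"claw": 0.0, "travel": [0.0, 0.0, 0.4], "twist": 0.0}, {"claw": 0.0, "travel": [0.0, 0.0, 0.3], "twist": 0.0}, {"claw": 0.0, "travel": [0.0, 0.0, 0.0], "twist": 0.0}])

```text
t: 20.5
position: [0.4714, 0.0311, 0.0895]
orientation: [[0.121, 0.993, -0.001], [0.993, -0.121, -0.0], [-0.0, -0.001, -1.0]]
ft_force: [-2.1, 1.0, -2.1]
finger_gap: 0.0068
finger_force: 49.3
```

```bash
python3 hf.py
```

```text
holder-frame tcp [-0.1238  0.0031  0.0895] rel yaw -1.5716 f [-2.1  1.  -2.1] gap 0.0068 t 20.5 tz [-0.001 -0.    -1.   ]
```

Emit:
move_arm(motion=[{"claw": 0.0, "travel": [0.0, -0.05, 0.2], "twist": 0.0}, {"claw": 0.0, "travel": [0.0, 0.0, 0.1], "twist": 0.0}, {"claw": 0.0, "travel": [0.0, 0.0, 0.0], "twist": 0.0}])

```text
t: 20.75
position: [0.4725, 0.0309, 0.0892]
orientation: [[0.12, 0.993, 0.003], [0.993, -0.12, -0.001], [-0.0, 0.003, -1.0]]
ft_force: [-7.0, -4.2, 30.3]
finger_gap: 0.0071
finger_force: 54.2
```

```bash
python3 hf.py
```

```text
holder-frame tcp [-0.1226  0.003   0.0892] rel yaw -1.5714 f [-7.  -4.2 30.3] gap 0.0071 t 20.75 tz [ 0.003 -0.001 -1.   ]
```

Emit:
move_arm(motion=[{"claw": 0.0, "travel": [0.0, 0.0, -0.2], "twist": 0.0}, {"claw": 0.0, "travel": [0.0, 0.0, 0.0], "twist": 0.0}, {"claw": 0.4, "travel": [0.0, 0.0, 0.0], "twist": 0.0}, {"claw": 0.4, "travel": [0.0, 0.0, 0.0], "twist": 0.0}, {"claw": 0.4, "travel": [0.0, 0.0, 0.0], "twist": 0.0}])

```text
t: 21.17
position: [0.4717, 0.0313, 0.089]
orientation: [[0.12, 0.993, 0.001], [0.993, -0.12, 0.0], [0.0, 0.001, -1.0]]
ft_force: [-0.4, -1.0, 0.4]
finger_gap: 0.0339
finger_force: 0.0
```

Emit:
move_arm(motion=[{"claw": 0.4, "travel": [0.0, 0.0, 0.0], "twist": 0.0}, {"claw": 0.4, "travel": [0.0, 0.0, -1.0], "twist": 0.0}, {"claw": 0.4, "travel": [0.0, 0.0, -3.0], "twist": 0.0}, {"claw": 0.4, "travel": [0.0, 0.0, -4.0], "twist": 0.0}, {"claw": 0.4, "travel": [0.0, 0.0, -4.0], "twist": 0.0}])

```text
t: 21.58
position: [0.4703, 0.0312, 0.2104]
orientation: [[0.121, 0.993, -0.002], [0.993, -0.121, -0.0], [-0.0, -0.002, -1.0]]
ft_force: [0.8, -0.6, 0.2]
finger_gap: 0.0341
finger_force: 0.0
```

Emit:
move_arm(motion=[{"claw": 0.4, "travel": [0.0, 0.0, 0.0], "twist": 0.0}, {"claw": 0.4, "travel": [0.0, 0.0, 0.0], "twist": 0.0}])

```text
t: 21.75
position: [0.4728, 0.0313, 0.212]
orientation: [[0.121, 0.993, 0.006], [0.993, -0.121, 0.0], [0.001, 0.006, -1.0]]
ft_force: [-0.1, 0.4, 0.1]
finger_gap: 0.0342
finger_force: 0.0
```

```bash
cat > fin.py <<'E'
from hf import *
s=hs();p,s=shot("w_fin");I=p["img"].astype(int);b=((I[...,2]-I[...,0]>20)&(I[...,2]-I[...,1]>8))
u=proj(p,[Rz@[-.125,y,.112]+[q[0],q[1],0] for y in(-.07,.07)],s);k=np.zeros(b.shape,np.uint8);cv2.line(k,tuple(map(int,u[0])),tuple(map(int,u[1])),1,40);b&=k>0
ys,xs=np.nonzero(b);X=np.array([Rz.T@(at(p,(c,r),.112,s)-[q[0],q[1],0]) for c,r in zip(xs,ys)])
print("shield top holder frame x",np.percentile(X[:,0],[2,50,98]).round(4),"y",np.percentile(X[:,1],[.5,99.5]).round(4),len(X))
E
python3 fin.py; python3 seat.py | grep -E "^s"
```

```text
holder-frame tcp [-0.1224  0.0035  0.212 ] rel yaw -1.5716 f [-0.1  0.4  0.1] gap 0.0342 t 21.75 tz [ 0.006  0.    -1.   ]
shield top holder frame x [-0.1281 -0.1243 -0.121 ] y [-0.068   0.0688] 1323
s 0.95 [301.6, 226.9] 539
s 0.79 [281.4, 287.4] 835
s 0.76 [333.5, 282.8] 770
s 0.56 [241.4, 186.9] 423
s 0.42 [0.78  0.773 0.722 0.67  0.61  0.525]
s 0.48 [0.819 0.78  0.744 0.701 0.625 0.554]
s 0.54 [0.797 0.814 0.766 0.721 0.643 0.563]
s 0.6 [0.829 0.818 0.793 0.728 0.655 0.58 ]
s 0.66 [0.816 0.81  0.774 0.749 0.665 0.585]
```

```bash
python3 -c "
from cell import ctrl
print(ctrl.job_done())"
```

```text
the job is handed in; nothing more can be done
None
```

I handed the job in at about 22 s of the 58 s limit: the bone is in the tilted socket with its key in the notch (pushed to a hard stop at about 58 N), and the clear shield stands on the base in both channels. Both placings were checked only from forces, positions and measurements on the pictures, as I had used up the 10 picture views. The judge's result was not shown.

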